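# Prop the sprung catch and lift out the filter cassette

### The job

Take the filter cassette out of its bay on the sloping mount. Its sprung catch will not stay open by itself, so first push the wedge-ended prop, thin end first, down into the slot of the catch until you feel it land on the rest at the bottom (firmly, without forcing it) and let go: it then holds the catch back. Then lift the cassette clear, set it down flat, fin up, inside the steel tray (do not drop it) and let go; leave the prop in the slot and do not disturb the bottle, eyepiece and phone.

Things in the scene. Friction and masses are not known exactly. Their poses are not given: they have to be found in the camera images.
- bay (a point): Centre of the floor of the cassette's bay on the grey sloping deck (fixed). x points up the slope, z square out of the deck (25 deg from vertical, leaning to the low front edge), y across. Deck: x -90 to +150 mm, 150 mm wide. Rails 10 mm high surround the bay with 1.5 mm play, so the cassette leaves only along +z.
- slot (a point): Slot for the prop, axes as bay, at (69,0,34) mm in bay: top edge of the up-slope face of the fixed stop block at the bay's upper end. Catch shut, it is open from x=0 (this face) to 13 mm (the catch's steel cross wall, equally high); 36 mm wide in y; rest 59 to 71 mm below. The prop goes in along -z, flat face to the stop block; its sloping face drives the cross wall up the slope.
- slot_floor (a point): Fixed point deep in the slot, at (11,0,-71) mm from point slot, same axes: where the prop's tip point comes when home, if the rest at the bottom is at its lowest. The rest is an adjustable steel plate, stiffly set 0 to 12 mm higher than this, anew each time; its height is not told and must be felt. Home, the prop stands 93 to 105 mm out of the deck: lift the cassette past it.
- catch (a joint): Sprung steel catch, slides up the slope: 0 shut (two arms overhang the cassette's upper edge by 6 mm, 2 mm above its plate), to 0.018 m. Cassette free from 0.0065 on. Spring 3.6 N shut plus 0.3 N per mm; snaps shut when let go. The prop, home, holds it at about 0.009. Arms lie 20 to 34 mm either side of the middle, 26 to 34 mm above the deck.
- catch_nose (a point): Middle between the tips of the catch's two arms, 30 mm above the deck; moves with the catch.
- cassette_mid (a point): Loose metal filter cassette, 0.25-0.5 kg: plate 110 (x) by 84 (y) by 24 mm thick with two glass windows; on top, in the middle, a black upright fin to hold it by, 14 thick (x), 50 wide (y), 45 mm high. The point is its centre half-way up (34.5 mm above the underside and below the fin's top); z towards the fin. In the bay its axes match bay's.
- prop_mid (a point): Loose white plastic prop, 0.1 kg, 130 long (z), 30 wide (y), 22 mm thick (x); the point is its centre. The face at x=-11 is flat; the opposite face is parallel to it, but slopes in over the lowest 45 mm to a tip 6 mm thick (x -11 to -5). It starts thin end down in a black stand (top 62 mm over the table, pocket floor 7 mm up, 1.5 mm play); 75 mm of it stands out.
- prop_tip (a point): Point of the prop's lower end, 65 mm below prop_mid on its long axis (in the middle of the 22 mm thickness, so 8 mm beside the middle of the thin tip).
- tray_in (a point): Centre of the inner floor of the fixed steel tray on the table: inside 160 mm (x) by 130 mm (y), floor 5 mm above the table, rim 18 mm above the table.
- oil_bottle: Bystander: standing amber bottle, 44 mm wide, 100 mm high; origin under its centre. Leave alone.
- eyepiece: Bystander: standing black eyepiece, 48 mm wide, 70 mm high; origin under its centre. Leave alone.
- phone: Bystander: phone lying flat, 75 by 155 by 9 mm; origin under its centre. Leave alone.
- prop: The prop as a body; origin at prop_tip, same axes.
- cassette: The cassette as a body; origin at the centre of its underside, same axes.
- deck: The sloping deck as a body; origin and axes as point bay.
Not all that is in view belongs to the job. Of the things like the prop, leave any that is purple; of the rest the smaller one is meant.

How it is judged (in metres and radians):
On the way, in this order (a step that is already met when the one before it is completed fails the run):
1. the prop has been pushed down onto the slot's rest (it bears on it with over 2 N) and the catch is open by more than 7.5 mm (value of joint catch above 0.0075 m and z of prop_tip in the frame of slot_floor below 0.016 m and distance between prop_tip and slot_floor below 0.022 m and contact force between prop and rest above 2 N), for 0.05 s.
2. the prop, let go, holds the catch open by more than 7.5 mm, the cassette still in its bay (value of joint catch above 0.0075 m and z of prop_tip in the frame of slot_floor below 0.016 m and distance between prop_tip and slot_floor below 0.022 m and contact force between the fingers and prop below 0.1 N and distance between cassette_mid and bay below 0.042 m), for 0.3 s.
3. the cassette is lifted at least 25 mm out of the bay with the catch still propped (value of joint catch above 0.0075 m and contact force between the fingers and cassette above 1 N and z of cassette_mid in the frame of bay above 0.06 m), for 0.1 s.
4. the cassette is set down flat in the tray while still held (z of cassette_mid in the frame of tray_in between 0.028 and 0.0405 m and horizontal distance between cassette_mid and tray_in below 0.045 m and angle between cassette_mid's own z axis and vertical below 0.08 rad and contact force between the fingers and cassette above 1 N), for 0.1 s.
At the end, for the whole second after the job is handed in: The cassette rests flat (within 0.08 rad), fin up, on the tray's floor, its centre within 45 mm of the tray's centre, at rest; the prop still stands in the slot, its tip less than 16 mm above the rest's lowest setting, and holds the catch open by more than 7.5 mm (value of joint catch above 0.0075 m and z of prop_tip in the frame of slot_floor below 0.016 m and distance between prop_tip and slot_floor below 0.022 m and z of cassette_mid in the frame of tray_in between 0.028 and 0.0405 m and horizontal distance between cassette_mid and tray_in below 0.045 m and angle between cassette_mid's own z axis and vertical below 0.08 rad and linear speed of each of cassette, prop below 0.02 m/s); the robot touches nothing.
It fails at once if the prop is forced: it bears on the deck with more than 60 N (contact force between prop and deck above 60 N).
It fails at once if a bystander is moved by more than 20 mm (distance of any of oil_bottle, eyepiece, phone from where it was at the start of the episode above 0.02 m).
It also fails if it takes over 58 s, if anything falls off the work surface, if the arm or the gripper's body presses on something with over 40 N, if the wrist force passes 120 N, or if a joint passes its speed limit or range.

### The arm

A 6-joint arm with a two-finger parallel gripper is mounted at the origin on the work surface. World frame = base frame: x ahead of the robot, y to its left, z up, the work surface at z = 0. Lengths are in m, angles in degrees, forces in N, time in s.
With the tool pointing down it reaches from about 0.3 to 0.75 m from the base axis. Payload 8.5 kg.
Tool frame: the origin (TCP) lies on the mounting face of the last link; the fingertips stand 173 mm ahead of it and the grasp point (between the pads) lies 155 mm ahead of it (env.tips_ahead is the distance from the TCP to the fingertips, in m); z points along the fingers, x is the direction in which the jaws open and shut, and the axes are right-handed (so a half turn about z gives the same grasp; the last joint's range is limited). The gripper opens to 85 mm and grips with 20 to 120 N. Pads are 22 mm wide; open, the fingers measure 114 mm over their backs; the gripper's body (76 mm by 85 mm) begins 54 mm behind the grasp point. The pads swing forward as they close: fully open they stand 13 mm farther back than shut.
Start: joints at [-85.732, 21.807, 74.336, -0, 83.858, -12.336], TCP at [0.157, -0.527, 0.405] pointing down, gripper open.
Joint ranges: [-178.18, 178.18], [-50.72, 133.34], [12.68, 142.11], [-81.47, 261.47], [9.98, 163.14], [-165.26, 165.26]. Speed limits (degrees/s): [136.94, 136.94, 180, 180, 180, 180].

### API

Orientations are given as a 3x3 rotation matrix whose columns are the frame's x, y, z axes.
In Python, from rig import env gives the robot as it stands. The module is installed in compiled form; this text tells all that it offers.
- The arm moves only by the tool step_arm, never from a script. Its argument "increments" is a list of rows, each an object of numbers: "x", "y", "z": the shift along the tool's x, y, z in cm; "wx", "wy", "wz": the turn, a rotation vector about the tool's x, y, z in rad; "gripper": the finger opening in cm, from 0 to 8.54. A call has 1 to 20 rows; each row shifts and turns the commanded pose from where the row before left it, along the tool's axes as they then stand; what a row does not reach is not made up. A row lasts 1/10 s, in which the tool goes at most 50 mm and 8.59 degrees, less where a joint would pass 70% of its speed; a pose out of reach is approached as far as the arm can. A call with a gripper value outside its range is refused whole. The fingers move at their own pace and stop on an object; "newtons" is the grip in N (left out, the last holds). Time passes only in rows, so rows that do not move let the fingers close. It gives the time, the measured TCP pose, the force and the opening at its end, in the units of the state.
- env.observe(): the state, without advancing time (a new reading comes with each control period).
- env.get_image(name): name is "side" or "top" or "wrist"; returns a dict with "color" (420x560x3 uint8, blue, green, red), "camera_matrix" (3x3 intrinsics, pixels), "rvec" (rotation vector, rad) and "tvec" (3), from world to camera coordinates, as OpenCV has them. Camera axes: x right, y down, z forward; pixel columns grow to the right and rows downward; lengths in m; the calibration is good to about 2 mm. A picture is of the moment at which its call begins. There is no depth.
- env.close_job(): hands the job in, once; it reports no verdict.
The state is a dict: "time_s": time; "q": joint angles; "qvel": joint speeds; "joint_efforts": joint torques, N m; "position": TCP position; "tool_rot": TCP orientation; "ft_force": force on the tool from outside, world axes, zero at the start; "wrist_torque": the same for the moment, N m; "grip_width": finger opening in m.
Only numpy, scipy, OpenCV 4.12 (cv2) and the standard library are available. Lean on these libraries where they do the work, as an engineer would, in place of code of your own. Each camera call takes 0.05 s, during which the arm holds its last target. There are 200 camera calls.

## Working session

There is one attempt and no reset: what is moved stays moved. The work goes in short steps, Python scripts to look and compute and a tool call to move; the robot and the scene stay as the last step left them, time stands still between calls to the robot, and variables do not carry over. Pictures are saved under pics/ and viewed, about 8 in all and at most 12, crops included, and the job is handed in when it is done.

Besides the shell and the picture viewer there is one more tool, called after "Request:" in YAML: its name, and indented under it one key for each argument. step_arm: Moves the arm, as the interface text tells. Its arguments: {"type":"object","properties":{"increments":{"type":"array"},"newtons":{"type":"number"}},"required":["increments"]}

```bash
mkdir -p pics; cat > h.py <<'E'
import numpy as np, cv2
from rig import env
def snap(n,f=None):
    im=env.get_image(n)
    np.savez(f'cal_{n}.npz',K=im['camera_matrix'],r=im['rvec'],t=im['tvec'])
    cv2.imwrite(f'pics/{f or n}.png',im['color']); return im
def cal(n):
    d=np.load(f'cal_{n}.npz'); return d['K'],cv2.Rodrigues(d['r'])[0],d['t'].reshape(3)
def ray(n,uv):
    K,R,t=cal(n); d=R.T@np.linalg.inv(K)@np.array([uv[0],uv[1],1.]); return -R.T@t,d/np.linalg.norm(d)
def atz(n,uv,z):
    c,d=ray(n,uv); return c+d*(z-c[2])/d[2]
def proj(n,P):
    K,R,t=cal(n); p=K@(R@np.atleast_2d(P).T+t[:,None]); return (p[:2]/p[2]).T
def tri(a,ua,b,ub):
    c1,d1=ray(a,ua);c2,d2=ray(b,ub)
    s=np.linalg.lstsq(np.c_[d1,-d2],c2-c1,rcond=None)[0]
    p,q=c1+s[0]*d1,c2+s[1]*d2; return (p+q)/2,np.linalg.norm(p-q)
E
python3 - <<'E'
from h import *
a=[snap(n)['color'] for n in('side','top','wrist')]
for n in('side','top','wrist'):
    print(n,ray(n,(280,210)))
cv2.imwrite('pics/st.png',cv2.resize(np.vstack(a[:2]),None,fx=.714,fy=.714))
E
```

```text
side (array([0.1010648 , 0.73225762, 1.02894864]), array([ 0.37848553, -0.53218815, -0.75731399]))
top (array([0.47415634, 0.10266419, 1.24167449]), array([ 0.06858035, -0.01223116, -0.99757062]))
wrist (array([ 0.21991811, -0.50643025,  0.37306132]), array([-0.24938081, -0.06883008, -0.96595633]))
```

View pics/side.png

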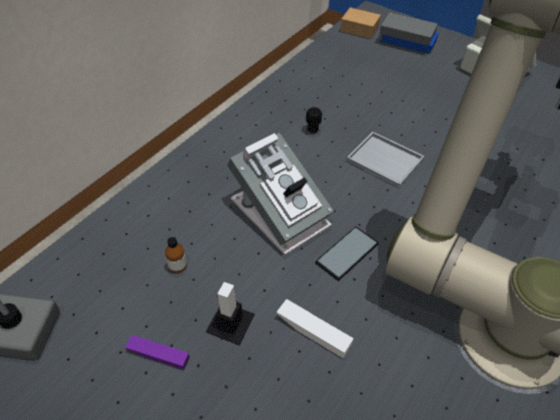

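View pics/top.png

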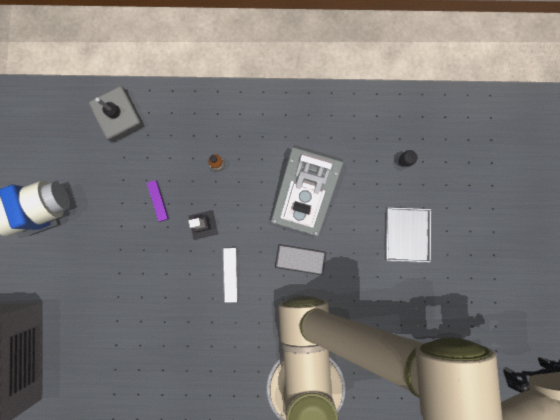

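Candidates for the prop are the white piece upright in the black stand (side 228,300; top 198,223), the long white bar lying flat (side 314,328; top 230,275), and a purple bar (side 157,352; top 157,200). The upright one looks smaller and is in the stand, so I choose it. I'll check with a close crop.

```bash
python3 - <<'E'
from h import *
S=cv2.imread('pics/side.png');T=cv2.imread('pics/top.png')
def c(im,x,y,w,h,W,H): return cv2.resize(im[y:y+h,x:x+w],(W,H),interpolation=cv2.INTER_CUBIC)
a=np.hstack([c(S,220,130,120,120,400,400),c(T,262,140,90,100,400,400)[:,:400]])
# scale: side 3.333 ; top 4.444 x ,4.0 y
b=np.hstack([c(S,200,275,67,67,200,200),c(T,180,200,50,50,200,200),c(S,340,125,100,67,200,200)[:, :200],c(T,380,200,60,70,200,200)])
cv2.imwrite('pics/crop1.png',np.vstack([a,b]))
print('bar lens', [np.round(atz('top',p,z),3) for p,z in(((230,249),.02),((230,301),.02))])
print('tray corners',[np.round(atz('top',p,.018),3) for p in((387,208),(431,208),(431,262),(387,262))])
print('deck corners',[np.round(atz('top',p,.1),3) for p in((292,147),(343,161),(322,236),(271,225))])
print('prop top',np.round(atz('top',(197,223),.137),3), np.round(tri('top',(197,223),'side',(228,289)),3) if 0 else tri('top',(197,223),'side',(228,289)))
E
```

```text
bar lens [array([0.432, 0.244, 0.02 ]), array([0.27 , 0.241, 0.02 ])]
tray corners [array([ 0.569, -0.253,  0.018]), array([ 0.571, -0.394,  0.018]), array([ 0.4  , -0.391,  0.018]), array([ 0.398, -0.252,  0.018])]
deck corners [array([0.743, 0.055, 0.1  ]), array([ 0.703, -0.098,  0.1  ]), array([ 0.477, -0.037,  0.1  ]), array([0.508, 0.115, 0.1  ])]
prop top [0.509 0.327 0.137] (array([0.51075855, 0.32962649, 0.12660214]), np.float64(0.0023604493455959843))
```

View pics/crop1.png

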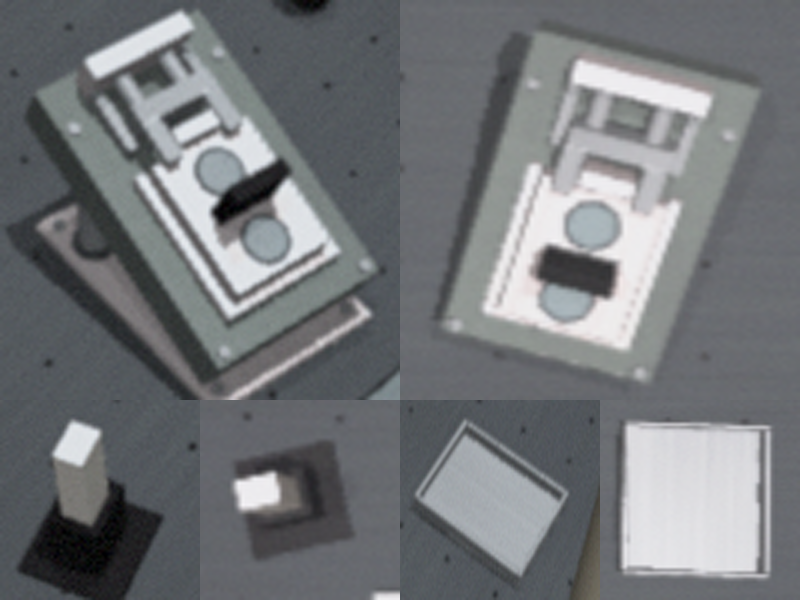

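The crop shows the prop standing in the stand (top about 195,223) and the cassette fin black on the white plate. The tray spans top corners (387,208) to (431,262). The lying white bar is about 162 mm long, larger than 130, so the standing white one is the prop. Next I'll fit the deck pose.

```bash
cat >> h.py <<'E'
from scipy.spatial.transform import Rotation as Ro
def bayR(yaw,tilt=25):  # x up-slope with azimuth yaw
    return (Ro.from_euler('z',yaw,degrees=True)*Ro.from_euler('y',-tilt,degrees=True)).as_matrix()
def box(x0,x1,y0,y1,z0,z1):
    c=np.array([[x,y,z] for x in(x0,x1) for y in(y0,y1) for z in(z0,z1)],float)
    e=[(i,j) for i in range(8) for j in range(i+1,8) if (c[i]!=c[j]).sum()==1]; return c/1000,e
def wire(im,n,bx,R,p,col,s,o):
    c,e=bx; uv=(proj(n,c@R.T+p)-o+.5)*s-.5
    for i,j in e: cv2.line(im,tuple(np.int32(uv[i].round())),tuple(np.int32(uv[j].round())),col,1,cv2.LINE_AA)
BOXES=[(box(-90,150,-75,75,0,0.001),(0,255,255)),(box(-55,55,-42,42,23.99,24),(0,0,255)),(box(-7,7,-25,25,24,69),(255,0,255)),(box(49,59,-34,34,26,34),(0,200,0)),(box(69,82,-18,18,33.9,34),(255,0,0))]
E
python3 - <<'E'
from h import *
from scipy.optimize import least_squares
T=np.array([(292.4,145.5),(343,162),(318.3,235.5),(271,221.3)])
S=np.array([(35,95),(200,8),(378,265),(213,352)])/3.333+[220,130]
C=np.array([(150,75,0),(150,-75,0),(-90,-75,0),(-90,75,0)])/1000
f=lambda v:np.r_[(proj('top',C@bayR(v[3]).T+v[:3])-T).ravel(),(proj('side',C@bayR(v[3]).T+v[:3])-S).ravel()]
s=least_squares(f,[.6,0,.1,-13],loss='soft_l1',x_scale=[.1,.1,.1,10]);print(s.x.round(4),f(s.x).round(1))
np.save('bay.npy',s.x)
R=bayR(s.x[3]);p=s.x[:3];out=[]
for n,o,w in(('side',(228,132),110),('top',(258,140),100)):
    im=cv2.imread(f'pics/{n}.png');k=400/w;im=cv2.resize(im[o[1]:o[1]+w,o[0]:o[0]+w],(400,400),interpolation=cv2.INTER_CUBIC)
    for b,c in BOXES: wire(im,n,b,R,p,c,k,np.array(o))
    out.append(im)
cv2.imwrite('pics/ov1.png',np.hstack(out))
tp=np.array([(189,218.75),(199.5,217.75),(200.75,226.75),(189.75,227.75)])
w=np.array([atz('top',u,.137) for u in tp]);print(w.round(4),w.mean(0))
print(tri('top',tp.mean(0),'side',(226.8,289.4)))
o=env.observe();print(o['position'],o['tool_rot'],o['time_s'],o['ft_force'])
E
```

```text
[  0.5799   0.021    0.0959 -15.9285] [ 0.2  0.8  0.1 -0.7 -0.6 -0.7 -0.  -0.6  0.  -1.8 -0.3 -0.5  0.1  0.6
  1.7  3.9]
[[0.5213 0.3502 0.137 ]
 [0.5246 0.3201 0.137 ]
 [0.4988 0.3158 0.137 ]
 [0.4955 0.3473 0.137 ]] [0.51008191 0.33332087 0.137     ]
(array([0.51047673, 0.33455387, 0.13187535]), np.float64(0.0005723011846599643))
[ 0.15715007 -0.5270444   0.40425342] [[ 2.85743920e-01 -9.58306009e-01 -7.55174029e-05]
 [-9.58305406e-01 -2.85743827e-01  1.10238137e-03]
 [-1.07799733e-03 -2.42630039e-04 -9.99999390e-01]] 0.15 [-0.34410129  0.27196174 -0.27464682]
```

View pics/ov1.png

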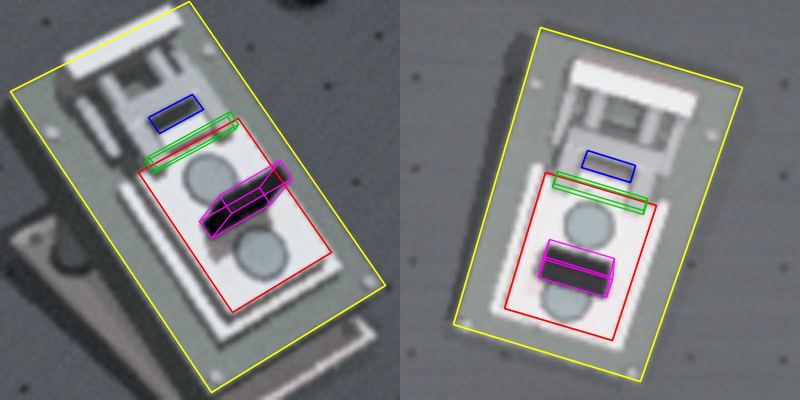

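The wireframe from the fit (bay about (0.580, 0.021, 0.096), yaw −15.9°) matches the deck, fin and arms to within a few mm. Next I move over the prop.

Request:
step_arm:
  increments:
    - {"wz": -0.139,"gripper": 8.5}
    - {"wz": -0.139}
    - {"wz": -0.139}
    - {"wz": -0.139}
    - {"wz": -0.139}
    - {"wz": -0.139}
    - {"wz": -0.139}
    - {"wz": -0.139}
    - {"wz": -0.139}
    - {"wz": -0.139}

```text
invalid input at $.increments[0]: expected keys x, y, z, wx, wy, wz, gripper
```

Request:
step_arm:
  increments:
    - {"x": 2.23,"y": -4.08}
    - {"x": 2.23,"y": -4.08}
    - {"x": 2.23,"y": -4.08}
    - {"x": 2.23,"y": -4.08}
    - {"x": 2.23,"y": -4.08}
    - {"x": 2.23,"y": -4.08}
    - {"x": 2.23,"y": -4.08}
    - {"x": 2.23,"y": -4.08}
    - {"x": 2.23,"y": -4.08}
    - {"x": 2.23,"y": -4.08}
    - {"x": 2.23,"y": -4.08}
    - {"x": 2.23,"y": -4.08}
    - {"x": 2.23,"y": -4.08}
    - {"x": 2.23,"y": -4.08}
    - {"x": 2.23,"y": -4.08}
    - {"x": 2.23,"y": -4.08}
    - {"x": 2.23,"y": -4.08}
    - {"x": 2.23,"y": -4.08}
    - {"x": 2.23,"y": -4.08}
    - {"x": 2.23,"y": -4.08}

```text
invalid input at $.increments[0]: expected keys x, y, z, wx, wy, wz, gripper
```

```bash
python3 - <<'E'
from h import *
o=env.observe();print(o['position'].round(4) if hasattr(o['position'],'round') else o['position'],np.round(o['tool_rot'],4),o['q'],o['time_s'])
im=snap('wrist','w1')['color']
b=box(-11,11,-15,15,-130,0)
for z in(.137,):
  wire(im,'wrist',b,Ro.from_euler('z',6.3,degrees=True).as_matrix(),np.array([.510,.333,z]),(0,0,255),1,np.zeros(2)+0.)
cv2.imwrite('pics/w1o.png',im)
E
```

```text
[ 0.1572 -0.527   0.4043] [[ 2.857e-01 -9.583e-01 -1.000e-04]
 [-9.583e-01 -2.857e-01  1.100e-03]
 [-1.100e-03 -2.000e-04 -1.000e+00]] [-8.57330535e+01  2.18341386e+01  7.43715821e+01  3.86840985e-04
  8.38575880e+01 -1.23364189e+01] 0.15
```

View pics/w1o.png

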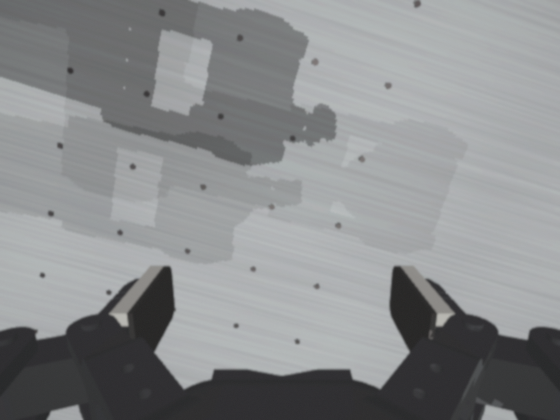

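The moves were refused because every row needs all the keys, so the picture (5 so far) shows only the start view. Sending them again with full rows.

Request:
step_arm:
  increments:
    - {"x": 0,"y": 0,"z": 0,"wx": 0,"wy": 0,"wz": -0.139,"gripper": 8.5}
    - {"x": 0,"y": 0,"z": 0,"wx": 0,"wy": 0,"wz": -0.139,"gripper": 8.5}
    - {"x": 0,"y": 0,"z": 0,"wx": 0,"wy": 0,"wz": -0.139,"gripper": 8.5}
    - {"x": 0,"y": 0,"z": 0,"wx": 0,"wy": 0,"wz": -0.139,"gripper": 8.5}
    - {"x": 0,"y": 0,"z": 0,"wx": 0,"wy": 0,"wz": -0.139,"gripper": 8.5}
    - {"x": 0,"y": 0,"z": 0,"wx": 0,"wy": 0,"wz": -0.139,"gripper": 8.5}
    - {"x": 0,"y": 0,"z": 0,"wx": 0,"wy": 0,"wz": -0.139,"gripper": 8.5}
    - {"x": 0,"y": 0,"z": 0,"wx": 0,"wy": 0,"wz": -0.139,"gripper": 8.5}
    - {"x": 0,"y": 0,"z": 0,"wx": 0,"wy": 0,"wz": -0.139,"gripper": 8.5}
    - {"x": 0,"y": 0,"z": 0,"wx": 0,"wy": 0,"wz": -0.139,"gripper": 8.5}

```text
time_s: 1.2
position: [0.1571, -0.527, 0.4045]
tool_rot: [[0.993, 0.114, -0.0], [0.114, -0.993, 0.001], [-0.0, -0.001, -1.0]]
ft_force: [0.3, -0.8, -0.3]
grip_width: 0.0849
```

Request:
step_arm:
  increments:
    - {"x": 2.23,"y": -4.08,"z": 0,"wx": 0,"wy": 0,"wz": 0,"gripper": 8.5}
    - {"x": 2.23,"y": -4.08,"z": 0,"wx": 0,"wy": 0,"wz": 0,"gripper": 8.5}
    - {"x": 2.23,"y": -4.08,"z": 0,"wx": 0,"wy": 0,"wz": 0,"gripper": 8.5}
    - {"x": 2.23,"y": -4.08,"z": 0,"wx": 0,"wy": 0,"wz": 0,"gripper": 8.5}
    - {"x": 2.23,"y": -4.08,"z": 0,"wx": 0,"wy": 0,"wz": 0,"gripper": 8.5}
    - {"x": 2.23,"y": -4.08,"z": 0,"wx": 0,"wy": 0,"wz": 0,"gripper": 8.5}
    - {"x": 2.23,"y": -4.08,"z": 0,"wx": 0,"wy": 0,"wz": 0,"gripper": 8.5}
    - {"x": 2.23,"y": -4.08,"z": 0,"wx": 0,"wy": 0,"wz": 0,"gripper": 8.5}
    - {"x": 2.23,"y": -4.08,"z": 0,"wx": 0,"wy": 0,"wz": 0,"gripper": 8.5}
    - {"x": 2.23,"y": -4.08,"z": 0,"wx": 0,"wy": 0,"wz": 0,"gripper": 8.5}
    - {"x": 2.23,"y": -4.08,"z": 0,"wx": 0,"wy": 0,"wz": 0,"gripper": 8.5}
    - {"x": 2.23,"y": -4.08,"z": 0,"wx": 0,"wy": 0,"wz": 0,"gripper": 8.5}
    - {"x": 2.23,"y": -4.08,"z": 0,"wx": 0,"wy": 0,"wz": 0,"gripper": 8.5}
    - {"x": 2.23,"y": -4.08,"z": 0,"wx": 0,"wy": 0,"wz": 0,"gripper": 8.5}
    - {"x": 2.23,"y": -4.08,"z": 0,"wx": 0,"wy": 0,"wz": 0,"gripper": 8.5}
    - {"x": 2.23,"y": -4.08,"z": 0,"wx": 0,"wy": 0,"wz": 0,"gripper": 8.5}
    - {"x": 2.23,"y": -4.08,"z": 0,"wx": 0,"wy": 0,"wz": 0,"gripper": 8.5}
    - {"x": 2.23,"y": -4.08,"z": 0,"wx": 0,"wy": 0,"wz": 0,"gripper": 8.5}
    - {"x": 2.23,"y": -4.08,"z": 0,"wx": 0,"wy": 0,"wz": 0,"gripper": 8.5}
    - {"x": 2.23,"y": -4.08,"z": 0,"wx": 0,"wy": 0,"wz": 0,"gripper": 8.5}

```text
time_s: 3.2
position: [0.5121, 0.3347, 0.4045]
tool_rot: [[0.994, 0.109, -0.0], [0.109, -0.994, -0.0], [-0.0, 0.0, -1.0]]
ft_force: [-0.2, -0.1, -0.3]
grip_width: 0.0851
```

```bash
python3 - <<'E'
from h import *
o=env.observe();print(np.round(o['position'],4),np.round(o['tool_rot'],4),np.round(o['q'],1),o['time_s'])
im=snap('wrist','w1')['color']
b=box(-11,11,-15,15,-130,0)
wire(im,'wrist',b,Ro.from_euler('z',6.3,degrees=True).as_matrix(),np.array([.510,.333,.137]),(0,0,255),1,np.zeros(2))
cv2.imwrite('pics/w1p.png',im)
E
```

```text
[0.5121 0.3347 0.4045] [[ 9.940e-01  1.091e-01 -2.000e-04]
 [ 1.091e-01 -9.940e-01 -2.000e-04]
 [-2.000e-04  2.000e-04 -1.000e+00]] [22.1 28.1 63.8 -0.  88.  15.8] 3.2
```

View pics/w1p.png

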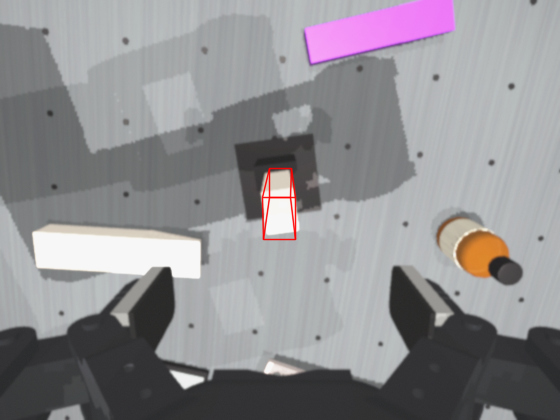

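The overlay fits the prop's position. The stand looks turned a further 5–8°, so I'll measure the prop top's yaw from the wrist picture.

```bash
python3 - <<'E'
from h import *
im=cv2.imread('pics/w1.png');g=im[150:260,225:330].min(2)
for th in(185,215,240):
  m=(g>th).astype(np.uint8);c=max(cv2.findContours(m,0,2)[0],key=cv2.contourArea)
  r=cv2.minAreaRect(c);q=cv2.approxPolyDP(c,3,True)[:,0]+[225,150]
  w=np.array([atz('wrist',u,.137) for u in q]);print(th,r,q.tolist());print(w[:,:2].round(4).tolist())
d=im[110:240,220:335].max(2)<75
c=max(cv2.findContours(d.astype(np.uint8),0,2)[0],key=cv2.contourArea);print(cv2.minAreaRect(c))
big=cv2.resize(im[120:250,220:330],None,fx=4,fy=4,interpolation=cv2.INTER_CUBIC);cv2.imwrite('pics/w1c.png',big)
E
```

```text
185 ((53.90829849243164, 53.312225341796875), (60.99355697631836, 57.4912109375), 82.40535736083984) [[287, 172], [266, 175], [261, 193], [264, 219], [254, 229], [255, 236], [262, 232], [272, 235], [309, 229], [309, 215], [299, 219]]
[[0.5119, 0.365], [0.4984, 0.3615], [0.4963, 0.3491], [0.5, 0.3313], [0.4939, 0.3234], [0.495, 0.3184], [0.4996, 0.3218], [0.5066, 0.3204], [0.5314, 0.3275], [0.5301, 0.3374], [0.5237, 0.3339]]
215 ((54.58999252319336, 61.12999725341797), (43.98204803466797, 33.65828323364258), 81.8698959350586) [[291, 188], [262, 192], [267, 234], [298, 230]]
[[0.5158, 0.3547], [0.4969, 0.3498], [0.5031, 0.3208], [0.524, 0.326]]
240 ((54.78999328613281, 61.529998779296875), (41.71929931640625, 32.809757232666016), 81.8698959350586) [[291, 190], [263, 194], [267, 233], [298, 229]]
[[0.516, 0.3533], [0.4977, 0.3485], [0.5031, 0.3215], [0.5239, 0.3267]]
((59.28605651855469, 63.835205078125), (76.33529663085938, 78.38268280029297), 79.59229278564453)
```

View pics/w1c.png

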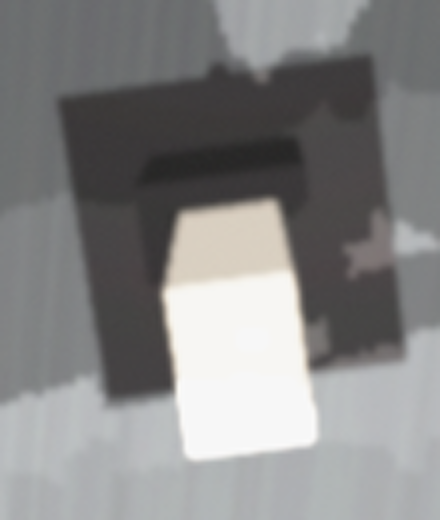

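The crop (7 pictures viewed) shows the prop's bright top with corners near (291,189), (262,193), (267,234) and (298,230). That puts its centre at about (0.510, 0.337) with yaw about 14°. Grasping now.

Request:
step_arm:
  increments:
    - {"x": -0.15,"y": -0.2,"z": 0,"wx": 0,"wy": 0,"wz": -0.135,"gripper": 8.5}
    - {"x": 0,"y": 0,"z": 3,"wx": 0,"wy": 0,"wz": 0,"gripper": 6}
    - {"x": 0,"y": 0,"z": 3.5,"wx": 0,"wy": 0,"wz": 0,"gripper": 6}
    - {"x": 0,"y": 0,"z": 3.5,"wx": 0,"wy": 0,"wz": 0,"gripper": 6}
    - {"x": 0,"y": 0,"z": 2.25,"wx": 0,"wy": 0,"wz": 0,"gripper": 6}
    - {"x": 0,"y": 0,"z": 1,"wx": 0,"wy": 0,"wz": 0,"gripper": 6}
    - {"x": 0,"y": 0,"z": 0,"wx": 0,"wy": 0,"wz": 0,"gripper": 1}
    - {"x": 0,"y": 0,"z": 0,"wx": 0,"wy": 0,"wz": 0,"gripper": 1}
    - {"x": 0,"y": 0,"z": 0,"wx": 0,"wy": 0,"wz": 0,"gripper": 1}
    - {"x": 0,"y": 0,"z": 0,"wx": 0,"wy": 0,"wz": 0,"gripper": 1}
    - {"x": 0,"y": 0,"z": 0,"wx": 0,"wy": 0,"wz": 0,"gripper": 1}
    - {"x": 0,"y": 0,"z": 0,"wx": 0,"wy": 0,"wz": 0,"gripper": 1}
  newtons: 60

```text
time_s: 4.45
position: [0.5099, 0.3345, 0.2739]
tool_rot: [[0.97, 0.242, 0.002], [0.242, -0.97, 0.001], [0.002, -0.0, -1.0]]
ft_force: [-2.7, -0.2, 6.6]
grip_width: 0.0213
```

Request:
step_arm:
  increments:
    - {"x": 0,"y": 0,"z": -2,"wx": 0,"wy": 0,"wz": 0,"gripper": 1}
    - {"x": 0,"y": 0,"z": -4,"wx": 0,"wy": 0,"wz": 0,"gripper": 1}
    - {"x": 0,"y": 0,"z": -4,"wx": 0,"wy": 0,"wz": 0,"gripper": 1}
    - {"x": 0,"y": 0,"z": -4,"wx": 0,"wy": 0,"wz": 0,"gripper": 1}
    - {"x": 0,"y": 0,"z": -4,"wx": 0,"wy": 0,"wz": 0,"gripper": 1}
    - {"x": 0,"y": 0,"z": -2,"wx": 0,"wy": 0,"wz": 0,"gripper": 1}
    - {"x": 0,"y": 0,"z": 0,"wx": 0,"wy": 0,"wz": 0,"gripper": 1}

```text
time_s: 5.15
position: [0.5095, 0.3343, 0.476]
tool_rot: [[0.97, 0.242, 0.007], [0.242, -0.97, 0.003], [0.008, -0.001, -1.0]]
ft_force: [-0.5, -0.3, -1.3]
grip_width: 0.0215
```

```bash
python3 - <<'E'
from h import *
o=env.observe();print(np.round(o['position'],4),np.round(o['q'],1),o['time_s'],o['grip_width'],o['ft_force'])
W=snap('wrist','w2')['color'];S=snap('side','s2')['color'];T=snap('top','t2')['color']
p=np.array(o['position']);u=proj('side',[p-[0,0,.2]])[0];v=proj('top',[p-[0,0,.2]])[0];print(u,v)
def c(im,q,w):
  x,y=np.int32(np.clip(q-w/2,0,[560-w,420-w]));return cv2.resize(im[y:y+w,x:x+w],(400,400),interpolation=cv2.INTER_CUBIC)
cv2.imwrite('pics/m2.png',np.hstack([c(S,u,90),c(W,np.array([280,210]),300)]))
E
```

```text
[0.5095 0.3343 0.476 ] [22.2 26.  55.9 -0.  97.6  8.2] 5.15 0.02154484305732904 [-0.53854335 -0.27903742 -1.28929347]
[222.30111129 246.26553391] [182.85670078 221.03241295]
```

View pics/m2.png

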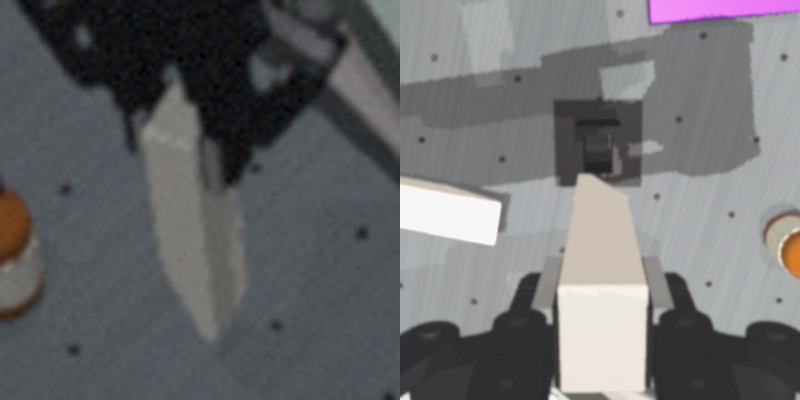

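In the wrist crop (8 viewed), the tip at crop (578–628, 175–195) slopes in on the right, which is tool +x. So tool x along bay x, with no half turn, is the right way in. Next I work out the standoff over the slot.

```bash
cat >> h.py <<'E'
from scipy.optimize import least_squares, brentq
TIP=.2669
def toolR(Rb): return np.c_[Rb[:,0],-Rb[:,1],-Rb[:,2]]
def rows(Rt,pt,n=None):
    o=env.observe();R0=np.array(o['tool_rot']);p0=np.array(o['position'])
    w=Ro.from_matrix(R0.T@Rt).as_rotvec();d=pt-p0
    n=n or int(np.ceil(max(np.linalg.norm(w)/.14,np.linalg.norm(d)/.042)))
    A=sum(R0@Ro.from_rotvec(w*k/n).as_matrix() for k in range(n))
    v=np.linalg.solve(A,d);print('rows',n,'cm',(v*100).round(3),'w',(w/n).round(4))
def inframe(R,p,q): return R.T@(q-p)
E
python3 - <<'E'
from h import *
o=env.observe();R0=np.array(o['tool_rot']);p0=np.array(o['position'])
for y in(-.003,0,.003): print(y,proj('wrist',[p0+R0@[0,y,TIP-.13]]).round(1),proj('wrist',[p0+R0@[0,y,TIP]]).round(1))
g=cv2.imread('pics/w2.png')[180:400,200:370].min(2);m=(g>205).astype(np.uint8);c=max(cv2.findContours(m,0,2)[0],key=cv2.contourArea);print(cv2.boundingRect(c),cv2.minAreaRect(c))
b=np.load('bay.npy');Rb=bayR(b[3]);slot=b[:3]+Rb@[.069,0,.034]
tip=slot+Rb@[.0145,0,.045];t=tip+Rb[:,2]*TIP;print(slot,t);rows(toolR(Rb),t)
E
```

```text
-0.003 [[279.6 309.1]] [[278.6 210.7]]
0 [[279.7 316.9]] [[278.6 214.9]]
0.003 [[279.7 324.6]] [[278.6 219. ]]
(49, 94, 72, 94) ((84.45924377441406, 140.5016632080078), (95.73661041259766, 67.63755798339844), 87.66268920898438)
[0.62617285 0.00783125 0.15585776] [0.51205615 0.04039965 0.44466312]
rows 8 cm [-0.107  3.702  0.386] w [-0.0141  0.0536  0.0642]
```

Request:
step_arm:
  increments:
    - {"x": -0.107,"y": 3.727,"z": 0.386,"wx": -0.0141,"wy": 0.0536,"wz": 0.0642,"gripper": 1}
    - {"x": -0.107,"y": 3.727,"z": 0.386,"wx": -0.0141,"wy": 0.0536,"wz": 0.0642,"gripper": 1}
    - {"x": -0.107,"y": 3.727,"z": 0.386,"wx": -0.0141,"wy": 0.0536,"wz": 0.0642,"gripper": 1}
    - {"x": -0.107,"y": 3.727,"z": 0.386,"wx": -0.0141,"wy": 0.0536,"wz": 0.0642,"gripper": 1}
    - {"x": -0.107,"y": 3.727,"z": 0.386,"wx": -0.0141,"wy": 0.0536,"wz": 0.0642,"gripper": 1}
    - {"x": -0.107,"y": 3.727,"z": 0.386,"wx": -0.0141,"wy": 0.0536,"wz": 0.0642,"gripper": 1}
    - {"x": -0.107,"y": 3.727,"z": 0.386,"wx": -0.0141,"wy": 0.0536,"wz": 0.0642,"gripper": 1}
    - {"x": -0.107,"y": 3.727,"z": 0.386,"wx": -0.0141,"wy": 0.0536,"wz": 0.0642,"gripper": 1}
    - {"x": 0,"y": 0,"z": 0,"wx": 0,"wy": 0,"wz": 0,"gripper": 1}

```text
time_s: 6.2
position: [0.5115, 0.0355, 0.4439]
tool_rot: [[0.87, -0.28, 0.405], [-0.254, -0.96, -0.118], [0.422, -0.001, -0.907]]
ft_force: [-0.5, -0.3, -1.2]
grip_width: 0.0212
```

```bash
python3 - <<'E'
from h import *
o=env.observe();print(np.round(o['position'],4),np.round(o['tool_rot'],4),np.round(o['q'],1),o['time_s'],o['grip_width'],np.round(o['ft_force'],1))
R=np.array(o['tool_rot']);p=np.array(o['position'])
b=np.load('bay.npy');Rb=bayR(b[3])
print('tip in slot mm',1000*inframe(Rb,b[:3]+Rb@[.069,0,.034],p+R@[0,-.002,TIP]))
W=snap('wrist','w3')['color'];S=snap('side','s3')['color']
for B,c in BOXES: wire(W,'wrist',B,Rb,b[:3],c,1,np.zeros(2))
pb=np.c_[R[:,0],-R[:,1],-R[:,2]]
wire(W,'wrist',box(-11,-5,-15,15,0,.01),pb,p+R@[0,-.002,TIP],(0,140,255),1,np.zeros(2))
wire(W,'wrist',box(-11,11,-15,15,45,130),pb,p+R@[0,-.002,TIP],(0,140,255),1,np.zeros(2))
cv2.imwrite('pics/w3o.png',cv2.resize(W,(800,600),interpolation=cv2.INTER_CUBIC))
E
```

```text
[0.5115 0.0355 0.4439] [[ 8.704e-01 -2.797e-01  4.052e-01]
 [-2.538e-01 -9.601e-01 -1.175e-01]
 [ 4.219e-01 -6.000e-04 -9.067e-01]] [-8.8 13.4 81.5 -3.6 60.4  8.6] 6.2 0.021170892194704957 [-0.5 -0.3 -1.2]
tip in slot mm [14.65359053 -3.3786655  43.93967072]
```

View pics/w3o.png

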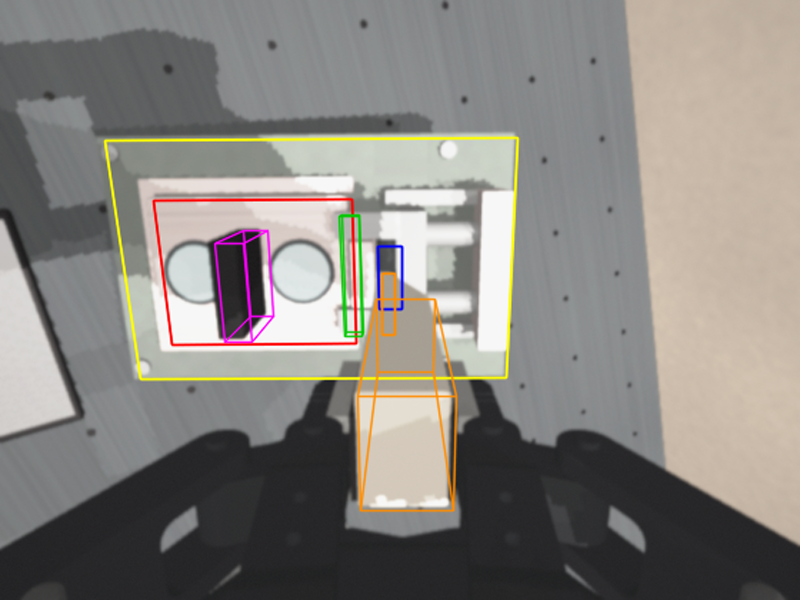

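The overlay (9 viewed) matches the prop and deck well. The slot's dark upper end (388,241) sits about 5 px above the model's, so I'll measure that numerically before inserting.

```bash
cat > icp.py <<'E'
from h import *
def lines():
    L=[]
    dk=np.array([(150,75,0),(150,-75,0),(-90,-75,0),(-90,75,0)])/1000.
    for i in range(4): L.append((dk[i],dk[(i+1)%4],'deck%d'%i))
    return L
def run(names,x0,it=6,rng=7):
    x=np.array(x0,float);ims={n:cv2.GaussianBlur(cv2.imread(f'pics/{f}.png').astype(np.float32),(0,0),.8) for n,f in names.items()}
    for k in range(it):
        P=[];U=[];N=[];I=[];G=[]
        Rb=bayR(x[3])
        for n,im in ims.items():
            for a,b,nm in lines():
                pts=a+np.linspace(.08,.92,30)[:,None]*(b-a);uv=proj(n,pts@Rb.T+x[:3]);t=uv[-1]-uv[0];t/=np.linalg.norm(t);nn=np.array([-t[1],t[0]])
                s=np.arange(-rng,rng+.1,.25)
                for q,p in zip(uv,pts):
                    w=q+s[:,None]*nn
                    if (w<2).any() or (w[:,0]>557).any() or (w[:,1]>417).any(): continue
                    v=cv2.remap(im,w[:,:1].astype(np.float32),w[:,1:].astype(np.float32),1)[:,0]
                    g=np.linalg.norm(np.gradient(v,axis=0),axis=1)
                    j=g.argmax()
                    if g[j]<3: continue
                    P.append(p);U.append(w[j]);N.append(nn);I.append(n);G.append(nm)
        P,U,N,I,G=map(np.array,(P,U,N,I,G))
        def f(v):
            Rv=bayR(v[3]);r=np.zeros(len(P))
            for n in ims:
                m=I==n;r[m]=((proj(n,P[m]@Rv.T+v[:3])-U[m])*N[m]).sum(1)
            return r
        x=least_squares(f,x,loss='soft_l1',f_scale=.7,x_scale=[.1,.1,.1,10]).x
    r=f(x)
    for n in ims:
        for nm in sorted(set(G)):
            m=(I==n)&(G==nm)
            if m.any(): print(n,nm,m.sum(),np.median(r[m]).round(2),np.abs(r[m]).mean().round(2),end='; ')
    print('\n',x.round(4)); return x
E
python3 - <<'E'
from icp import *
b=np.load('bay.npy')
x=run({'side':'side','top':'top'},b,rng=5)
x2=run({'side':'side','top':'top','wrist':'w3'},b,rng=6)
x3=run({'wrist':'w3'},b,rng=7)
im=cv2.imread('pics/w3.png');o=np.array((85,85));w=(285,190)
c=cv2.resize(im[o[1]:o[1]+w[1],o[0]:o[0]+w[0]],None,fx=2.8,fy=2.8,interpolation=cv2.INTER_CUBIC)
Rb=bayR(x3[3])
for B,cl in BOXES: wire(c,'wrist',B,Rb,x3[:3],cl,2.8,o)
cv2.imwrite('pics/w3c.png',c)
E
```

```text
side deck0 29 0.61 2.95; side deck1 30 -4.42 3.01; side deck2 30 -0.31 0.36; side deck3 30 -0.07 0.25; top deck0 30 -5.01 3.64; top deck1 30 0.36 0.4; top deck2 30 -4.93 4.17; top deck3 30 0.3 0.3; 
 [  0.5822   0.0203   0.0898 -15.9857]
side deck0 29 0.0 2.92; side deck1 30 -5.23 3.34; side deck2 30 -0.24 0.29; side deck3 30 0.49 0.54; top deck0 30 -4.27 3.18; top deck1 30 -5.75 3.65; top deck2 30 -5.98 4.61; top deck3 30 -0.74 0.74; wrist deck0 30 0.49 0.79; wrist deck1 19 0.03 0.82; wrist deck2 22 0.61 0.68; wrist deck3 30 -0.23 0.28; 
 [  0.5776   0.0243   0.099  -15.7388]
wrist deck0 30 0.31 0.73; wrist deck1 19 -0.43 0.87; wrist deck2 22 0.11 0.43; wrist deck3 30 -0.09 0.27; 
 [  0.5772   0.0244   0.0998 -15.6644]
```

View pics/w3c.png

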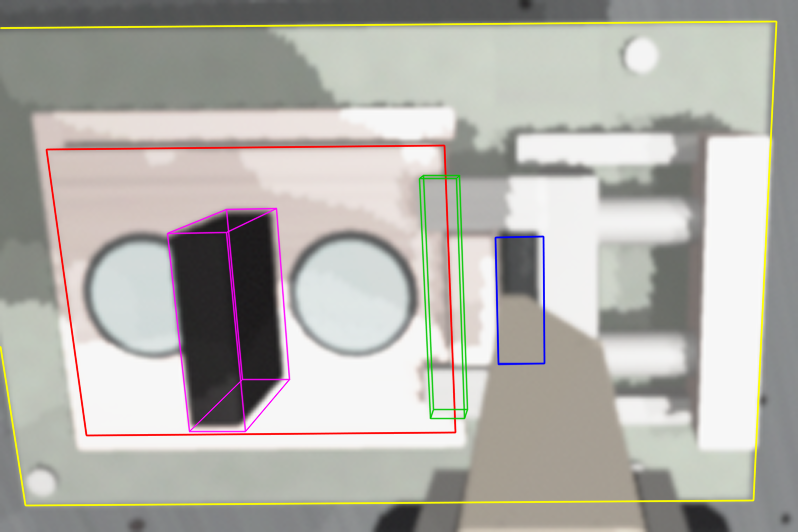

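The refit wireframe (10 viewed) now matches the deck, fin, arms and slot (slot upper end at crop (520,237)). I'll use this wrist-based pose to align and lower.

```bash
python3 - <<'E'
from h import *
x=np.array([.5772,.0244,.0998,-15.6644]);np.save('bay.npy',x);Rb=bayR(x[3]);slot=x[:3]+Rb@[.069,0,.034]
o=env.observe();R=np.array(o['tool_rot']);p=np.array(o['position'])
print('tip in slot mm',1000*inframe(Rb,slot,p+R@[0,-.002,TIP]))
Rt=toolR(Rb)
for z in(.015,):
  t=slot+Rb@[.0145,0,z]-Rt@[0,-.002,TIP];rows(Rt,t,1);rows(Rt,t,2)
E
```

```text
tip in slot mm [16.35303869 -2.7045135  39.7580201 ]
rows 1 cm [-0.21  -0.246  2.476] w [ 0.0009  0.001  -0.0055]
rows 2 cm [-0.105 -0.123  1.238] w [ 0.0005  0.0005 -0.0027]
```

Request:
step_arm:
  increments:
    - {"x": -0.1,"y": -0.12,"z": 1.2,"wx": 0.0005,"wy": 0.0005,"wz": -0.0027,"gripper": 1}
    - {"x": -0.1,"y": -0.12,"z": 1.2,"wx": 0.0005,"wy": 0.0005,"wz": -0.0027,"gripper": 1}
    - {"x": 0,"y": 0,"z": 0.5,"wx": 0,"wy": 0,"wz": 0,"gripper": 1}
    - {"x": 0,"y": 0,"z": 0,"wx": 0,"wy": 0,"wz": 0,"gripper": 1}

```text
time_s: 6.7
position: [0.5234, 0.0384, 0.4174]
tool_rot: [[0.873, -0.268, 0.407], [-0.243, -0.963, -0.113], [0.423, 0.0, -0.906]]
ft_force: [-0.1, -0.2, -1.1]
grip_width: 0.0212
```

Request:
step_arm:
  increments:
    - {"x": 0,"y": 0,"z": 0.5,"wx": 0,"wy": 0,"wz": 0,"gripper": 1}
    - {"x": 0,"y": 0,"z": 0.5,"wx": 0,"wy": 0,"wz": 0,"gripper": 1}
    - {"x": 0,"y": 0,"z": 0.5,"wx": 0,"wy": 0,"wz": 0,"gripper": 1}

```text
time_s: 7.0
position: [0.5293, 0.0363, 0.4051]
tool_rot: [[0.871, -0.269, 0.41], [-0.243, -0.963, -0.114], [0.426, -0.0, -0.905]]
ft_force: [1.0, -0.5, -1.6]
grip_width: 0.0212
```

```bash
cat > st.py <<'E'
from h import *
x=np.load('bay.npy');Rb=bayR(x[3]);slot=x[:3]+Rb@[.069,0,.034]
o=env.observe();R=np.array(o['tool_rot']);p=np.array(o['position'])
print('t',o['time_s'],'tip in slot mm',(1000*inframe(Rb,slot,p+R@[0,-.002,TIP])).round(2),'F bay',(Rb.T@o['ft_force']).round(1),'M',(Rb.T@o['wrist_torque']).round(2),'grip',o['grip_width'])
E
python3 st.py
```

```text
t 7.0 tip in slot mm [16.18  0.67 -3.39] F bay [ 0.3 -0.2 -1.9] M [-0.04  0.26  0.07] grip 0.021242297004691834
```

Request:
step_arm:
  increments:
    - {"x": -0.15,"y": 0.05,"z": 0.3,"wx": 0,"wy": 0,"wz": 0,"gripper": 1}
    - {"x": 0,"y": 0,"z": 0.4,"wx": 0,"wy": 0,"wz": 0,"gripper": 1}
    - {"x": 0,"y": 0,"z": 0.4,"wx": 0,"wy": 0,"wz": 0,"gripper": 1}

```text
time_s: 7.3
position: [0.5323, 0.0348, 0.3945]
tool_rot: [[0.872, -0.269, 0.41], [-0.244, -0.963, -0.114], [0.426, -0.0, -0.905]]
ft_force: [-1.3, 1.3, -0.2]
grip_width: 0.0213
```

```bash
python3 st.py
```

```text
t 7.3 tip in slot mm [ 14.61   0.09 -14.34] F bay [-1.5  0.9  0.4] M [-0.01  0.62  0.06] grip 0.021252433589266553
```

Request:
step_arm:
  increments:
    - {"x": -0.1,"y": 0,"z": 0.2,"wx": 0,"wy": 0,"wz": 0,"gripper": 1}
    - {"x": -0.1,"y": 0,"z": 0.2,"wx": 0,"wy": 0,"wz": 0,"gripper": 1}

```text
time_s: 7.5
position: [0.5321, 0.0349, 0.3901]
tool_rot: [[0.872, -0.269, 0.41], [-0.244, -0.963, -0.114], [0.426, -0.0, -0.905]]
ft_force: [-0.0, -0.0, -1.4]
grip_width: 0.0217
```

```bash
python3 st.py
```

```text
t 7.5 tip in slot mm [ 12.61   0.15 -18.29] F bay [-0.6 -0.  -1.2] M [ 0.03  0.28 -0.02] grip 0.021684155428001037
```

Request:
step_arm:
  increments:
    - {"x": 0,"y": 0,"z": 0.5,"wx": 0,"wy": 0,"wz": 0,"gripper": 1}
    - {"x": 0,"y": 0,"z": 0.5,"wx": 0,"wy": 0,"wz": 0,"gripper": 1}
    - {"x": 0,"y": 0,"z": 0.5,"wx": 0,"wy": 0,"wz": 0,"gripper": 1}
    - {"x": 0,"y": 0,"z": 0.5,"wx": 0,"wy": 0,"wz": 0,"gripper": 1}

```text
time_s: 7.9
position: [0.5401, 0.0328, 0.3718]
tool_rot: [[0.872, -0.269, 0.409], [-0.244, -0.963, -0.114], [0.424, -0.0, -0.905]]
ft_force: [-6.5, 0.6, 3.9]
grip_width: 0.0212
```

```bash
python3 st.py
```

```text
t 7.9 tip in slot mm [ 12.01   0.26 -38.27] F bay [-4.2 -1.2  6.2] M [-0.04  1.11  0.02] grip 0.02119438316144192
```

Request:
step_arm:
  increments:
    - {"x": 0,"y": 0,"z": 0.5,"wx": 0,"wy": 0,"wz": 0,"gripper": 1}
    - {"x": 0,"y": 0,"z": 0.5,"wx": 0,"wy": 0,"wz": 0,"gripper": 1}
    - {"x": 0,"y": 0,"z": 0.4,"wx": 0,"wy": 0,"wz": 0,"gripper": 1}

```text
time_s: 8.2
position: [0.5458, 0.0312, 0.359]
tool_rot: [[0.872, -0.269, 0.409], [-0.244, -0.963, -0.114], [0.424, -0.0, -0.906]]
ft_force: [-4.9, 1.8, 1.3]
grip_width: 0.0217
```

```bash
python3 st.py
```

```text
t 8.2 tip in slot mm [ 11.98   0.25 -52.41] F bay [-4.1  0.4  3.4] M [-0.01  0.92 -0.02] grip 0.021704760893104427
```

Request:
step_arm:
  increments:
    - {"x": 0,"y": 0,"z": 0.2,"wx": 0,"wy": 0,"wz": 0,"gripper": 1}
    - {"x": 0,"y": 0,"z": 0.2,"wx": 0,"wy": 0,"wz": 0,"gripper": 1}

```text
time_s: 8.4
position: [0.5474, 0.0307, 0.3554]
tool_rot: [[0.872, -0.269, 0.408], [-0.244, -0.963, -0.114], [0.424, -0.0, -0.906]]
ft_force: [-5.5, 1.9, 2.5]
grip_width: 0.021
```

Request:
step_arm:
  increments:
    - {"x": 0,"y": 0,"z": 0.1,"wx": 0,"wy": 0,"wz": 0,"gripper": 1}
    - {"x": 0,"y": 0,"z": 0.1,"wx": 0,"wy": 0,"wz": 0,"gripper": 1}

```text
time_s: 8.6
position: [0.5482, 0.0305, 0.3537]
tool_rot: [[0.872, -0.269, 0.408], [-0.244, -0.963, -0.114], [0.424, -0.0, -0.906]]
ft_force: [-6.0, 1.6, 1.9]
grip_width: 0.0209
```

```bash
python3 st.py
```

```text
t 8.6 tip in slot mm [ 11.93   0.2  -58.34] F bay [-4.8 -0.1  4.3] M [-0.02  1.02 -0.05] grip 0.020932445783516006
```

Request:
step_arm:
  increments:
    - {"x": 0,"y": 0,"z": 0.1,"wx": 0,"wy": 0,"wz": 0,"gripper": 1}
    - {"x": 0,"y": 0,"z": 0.1,"wx": 0,"wy": 0,"wz": 0,"gripper": 1}

```text
time_s: 8.8
position: [0.549, 0.0303, 0.3519]
tool_rot: [[0.872, -0.269, 0.408], [-0.244, -0.963, -0.114], [0.424, -0.0, -0.906]]
ft_force: [-5.4, 2.0, 2.5]
grip_width: 0.0217
```

Request:
step_arm:
  increments:
    - {"x": 0,"y": 0,"z": 0.1,"wx": 0,"wy": 0,"wz": 0,"gripper": 1}
    - {"x": 0,"y": 0,"z": 0.1,"wx": 0,"wy": 0,"wz": 0,"gripper": 1}

```text
time_s: 9.0
position: [0.5498, 0.03, 0.35]
tool_rot: [[0.872, -0.269, 0.408], [-0.244, -0.963, -0.114], [0.424, -0.0, -0.906]]
ft_force: [-5.7, 1.1, 2.0]
grip_width: 0.0212
```

```bash
python3 st.py
```

```text
t 9.0 tip in slot mm [ 11.91   0.2  -62.32] F bay [-4.4 -0.5  4.3] M [-0.04  0.98 -0.04] grip 0.021159798972024562
```

Request:
step_arm:
  increments:
    - {"x": 0,"y": 0,"z": 0.1,"wx": 0,"wy": 0,"wz": 0,"gripper": 1}
    - {"x": 0,"y": 0,"z": 0.1,"wx": 0,"wy": 0,"wz": 0,"gripper": 1}

```text
time_s: 9.2
position: [0.5507, 0.0298, 0.3482]
tool_rot: [[0.872, -0.269, 0.408], [-0.244, -0.963, -0.114], [0.424, -0.0, -0.906]]
ft_force: [-5.9, 1.9, 0.7]
grip_width: 0.0215
```

Request:
step_arm:
  increments:
    - {"x": 0,"y": 0,"z": 0.1,"wx": 0,"wy": 0,"wz": 0,"gripper": 1}
    - {"x": 0,"y": 0,"z": 0.1,"wx": 0,"wy": 0,"wz": 0,"gripper": 1}

```text
time_s: 9.4
position: [0.5515, 0.0296, 0.3464]
tool_rot: [[0.872, -0.269, 0.408], [-0.244, -0.963, -0.114], [0.424, -0.0, -0.906]]
ft_force: [-5.8, 1.1, 1.8]
grip_width: 0.0213
```

```bash
python3 st.py
```

```text
t 9.4 tip in slot mm [ 11.92   0.22 -66.32] F bay [-4.6 -0.5  4.1] M [-0.03  0.97 -0.  ] grip 0.021288246005418083
```

Request:
step_arm:
  increments:
    - {"x": 0,"y": 0,"z": 0.1,"wx": 0,"wy": 0,"wz": 0,"gripper": 1}
    - {"x": 0,"y": 0,"z": 0.1,"wx": 0,"wy": 0,"wz": 0,"gripper": 1}

```text
time_s: 9.6
position: [0.5523, 0.0294, 0.3446]
tool_rot: [[0.872, -0.269, 0.408], [-0.244, -0.963, -0.114], [0.424, -0.0, -0.906]]
ft_force: [-5.5, 1.8, 1.4]
grip_width: 0.0215
```

Request:
step_arm:
  increments:
    - {"x": 0,"y": 0,"z": 0.1,"wx": 0,"wy": 0,"wz": 0,"gripper": 1}
    - {"x": 0,"y": 0,"z": 0.1,"wx": 0,"wy": 0,"wz": 0,"gripper": 1}

```text
time_s: 9.8
position: [0.5529, 0.0292, 0.3434]
tool_rot: [[0.872, -0.269, 0.409], [-0.244, -0.963, -0.114], [0.424, -0.0, -0.906]]
ft_force: [-14.0, 3.3, 13.1]
grip_width: 0.0216
```

```bash
python3 st.py
```

```text
t 9.8 tip in slot mm [ 12.09   0.26 -69.67] F bay [-7.5 -0.6 17.9] M [-0.12  1.79 -0.07] grip 0.02158568471422006
```

The axial force jumped from 4 to 18 N at −69.7 mm, so the prop has landed on the rest. I'll hold briefly and then let go.

Request:
step_arm:
  increments:
    - {"x": 0,"y": 0,"z": 0,"wx": 0,"wy": 0,"wz": 0,"gripper": 1}
    - {"x": 0,"y": 0,"z": 0,"wx": 0,"wy": 0,"wz": 0,"gripper": 1}

```text
time_s: 10.0
position: [0.5528, 0.0293, 0.3435]
tool_rot: [[0.872, -0.269, 0.409], [-0.244, -0.963, -0.114], [0.424, -0.0, -0.905]]
ft_force: [-9.9, 1.5, 7.2]
grip_width: 0.0214
```

Request:
step_arm:
  increments:
    - {"x": 0,"y": 0,"z": 0,"wx": 0,"wy": 0,"wz": 0,"gripper": 3.4}
    - {"x": 0,"y": 0,"z": 0,"wx": 0,"wy": 0,"wz": 0,"gripper": 3.4}
    - {"x": 0,"y": 0,"z": 0,"wx": 0,"wy": 0,"wz": 0,"gripper": 3.4}
    - {"x": 0,"y": 0,"z": 0,"wx": 0,"wy": 0,"wz": 0,"gripper": 3.4}
    - {"x": 0,"y": 0,"z": 0,"wx": 0,"wy": 0,"wz": 0,"gripper": 3.4}

```text
time_s: 10.5
position: [0.5535, 0.0289, 0.3431]
tool_rot: [[0.871, -0.269, 0.41], [-0.244, -0.963, -0.114], [0.426, -0.0, -0.905]]
ft_force: [-0.8, 0.5, 0.1]
grip_width: 0.0337
```

```bash
python3 st.py
```

```text
t 10.5 tip in slot mm [ 12.95   0.14 -70.2 ] F bay [-0.8  0.2  0.5] M [0.03 0.21 0.02] grip 0.033721001685238415
```

Request:
step_arm:
  increments:
    - {"x": 0,"y": 0,"z": -1,"wx": 0,"wy": 0,"wz": 0,"gripper": 3.4}
    - {"x": 0,"y": 0,"z": -2,"wx": 0,"wy": 0,"wz": 0,"gripper": 3.4}
    - {"x": 0,"y": 0,"z": -3,"wx": 0,"wy": 0,"wz": 0,"gripper": 3.4}
    - {"x": 0,"y": 0,"z": -3,"wx": 0,"wy": 0,"wz": 0,"gripper": 5}
    - {"x": -4,"y": 0,"z": -0.5,"wx": 0,"wy": 0,"wz": 0,"gripper": 5}
    - {"x": -4,"y": 0,"z": 0,"wx": 0,"wy": 0,"wz": 0,"gripper": 5}
    - {"x": 0,"y": 0,"z": 0,"wx": 0,"wy": 0,"wz": 0,"gripper": 5}

```text
time_s: 11.2
position: [0.4404, 0.0605, 0.3934]
tool_rot: [[0.875, -0.268, 0.404], [-0.243, -0.963, -0.113], [0.42, 0.001, -0.908]]
ft_force: [-0.2, -0.4, 0.5]
grip_width: 0.05
```

```bash
python3 st.py; python3 - <<'E'
from icp import *
snap('wrist','w4');b=np.load('bay.npy')
x3=run({'wrist':'w4'},b,rng=7)
W=cv2.imread('pics/w4.png')
for B,cl in BOXES: wire(W,'wrist',B,bayR(b[3]),b[:3],cl,1,np.zeros(2))
wire(W,'wrist',box(69,91,-15,15,94,94.01),bayR(b[3]),b[:3],(0,140,255),1,np.zeros(2))
cv2.imwrite('pics/w4o.png',cv2.resize(W,(800,600),interpolation=cv2.INTER_CUBIC))
Rb=bayR(b[3]);o=env.observe();print('tcp in bay',inframe(Rb,b[:3],np.array(o['position'])))
rows(toolR(Rb),b[:3]+Rb@[0,0,.207])
E
```

```text
t 11.2 tip in slot mm [-7.396e+01 -4.000e-02  2.500e+01] F bay [ 0.1 -0.4  0.5] M [-0.02  0.17  0.01] grip 0.050031965237082136
wrist deck0 30 -0.21 1.72; wrist deck1 26 0.02 0.97; wrist deck2 30 0.01 0.8; wrist deck3 30 0.01 0.47; 
 [  0.5715   0.0259   0.0964 -15.5607]
tcp in bay [-0.00105984 -0.00205068  0.32635171]
rows 3 cm [ 0.031 -0.066  3.978] w [-0.0003 -0.0006  0.0005]
```

View pics/w4o.png

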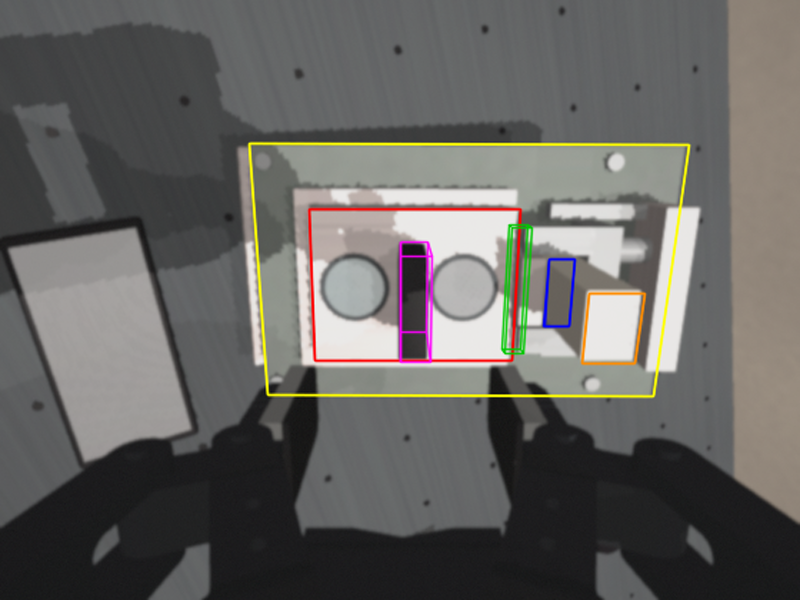

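The view (11 viewed) shows the prop standing in the slot with its top at the predicted spot (613,327). The fin is on its model at (415,300). Descending to grasp it.

Request:
step_arm:
  increments:
    - {"x": 0.03,"y": -0.07,"z": 3,"wx": 0,"wy": -0.001,"wz": 0.001,"gripper": 5}
    - {"x": 0.03,"y": -0.07,"z": 3,"wx": 0,"wy": 0,"wz": 0,"gripper": 5}
    - {"x": 0.03,"y": -0.06,"z": 3,"wx": 0,"wy": 0,"wz": 0,"gripper": 5}
    - {"x": 0,"y": 0,"z": 2,"wx": 0,"wy": 0,"wz": 0,"gripper": 5}
    - {"x": 0,"y": 0,"z": 0.9,"wx": 0,"wy": 0,"wz": 0,"gripper": 5}
    - {"x": 0,"y": 0,"z": 0,"wx": 0,"wy": 0,"wz": 0,"gripper": 5}

```text
time_s: 11.85
position: [0.4957, 0.0471, 0.2875]
tool_rot: [[0.872, -0.27, 0.409], [-0.245, -0.963, -0.114], [0.424, -0.001, -0.906]]
ft_force: [1.1, 0.9, 0.7]
grip_width: 0.0498
```

```bash
python3 st.py; python3 - <<'E'
from h import *
b=np.load('bay.npy');Rb=bayR(b[3]);o=env.observe();print('tcp in bay',inframe(Rb,b[:3],np.array(o['position'])),(Rb.T@np.array(o['tool_rot'])).round(4))
E
```

```text
t 11.85 tip in slot mm [-65.89   1.96 -95.  ] F bay [1.  1.2 0.3] M [ 0.01  0.22 -0.01] grip 0.04975373519103078
tcp in bay [ 2.63400706e-03 -1.35742951e-04  2.05898673e-01] [[ 1.0e+00 -5.0e-04  1.8e-03]
 [-5.0e-04 -1.0e+00  4.0e-04]
 [ 1.8e-03 -4.0e-04 -1.0e+00]]
```

Request:
step_arm:
  increments:
    - {"x": -0.25,"y": 0,"z": 0,"wx": 0,"wy": 0,"wz": 0,"gripper": 4}
    - {"x": 0,"y": 0,"z": 0,"wx": 0,"wy": 0,"wz": 0,"gripper": 1}
    - {"x": 0,"y": 0,"z": 0,"wx": 0,"wy": 0,"wz": 0,"gripper": 0.5}
    - {"x": 0,"y": 0,"z": 0,"wx": 0,"wy": 0,"wz": 0,"gripper": 0.5}
    - {"x": 0,"y": 0,"z": 0,"wx": 0,"wy": 0,"wz": 0,"gripper": 0.5}
    - {"x": 0,"y": 0,"z": 0,"wx": 0,"wy": 0,"wz": 0,"gripper": 0.5}
    - {"x": 0,"y": 0,"z": 0,"wx": 0,"wy": 0,"wz": 0,"gripper": 0.5}
  newtons: 70

```text
time_s: 12.55
position: [0.4923, 0.0483, 0.2878]
tool_rot: [[0.871, -0.27, 0.41], [-0.244, -0.963, -0.114], [0.426, -0.001, -0.905]]
ft_force: [-4.1, 1.2, 5.8]
grip_width: 0.0133
```

Request:
step_arm:
  increments:
    - {"x": 0,"y": 0,"z": -0.5,"wx": 0,"wy": 0,"wz": 0,"gripper": 0.5}
    - {"x": 0,"y": 0,"z": -0.5,"wx": 0,"wy": 0,"wz": 0,"gripper": 0.5}
    - {"x": 0,"y": 0,"z": -0.5,"wx": 0,"wy": 0,"wz": 0,"gripper": 0.5}

```text
time_s: 12.85
position: [0.486, 0.0499, 0.3004]
tool_rot: [[0.872, -0.27, 0.408], [-0.245, -0.963, -0.114], [0.424, -0.001, -0.906]]
ft_force: [-0.4, 1.3, -4.9]
grip_width: 0.0133
```

```bash
python3 st.py
```

```text
t 12.85 tip in slot mm [-69.71   2.08 -79.06] F bay [-2.8  1.1 -4.1] M [-0.03  0.58  0.01] grip 0.013295717004460058
```

Request:
step_arm:
  increments:
    - {"x": 0,"y": 0,"z": -1,"wx": 0,"wy": 0,"wz": 0,"gripper": 0.5}
    - {"x": 0,"y": 0,"z": -2,"wx": 0,"wy": 0,"wz": 0,"gripper": 0.5}
    - {"x": 0,"y": 0,"z": -2,"wx": 0,"wy": 0,"wz": 0,"gripper": 0.5}
    - {"x": 0,"y": 0,"z": -2,"wx": 0,"wy": 0,"wz": 0,"gripper": 0.5}
    - {"x": 0,"y": 0,"z": -2,"wx": 0,"wy": 0,"wz": 0,"gripper": 0.5}
    - {"x": 0,"y": 0,"z": -2,"wx": 0,"wy": 0,"wz": 0,"gripper": 0.5}
    - {"x": 0,"y": 0,"z": 0,"wx": 0,"wy": 0,"wz": 0,"gripper": 0.5}

```text
time_s: 13.55
position: [0.4406, 0.0627, 0.4023]
tool_rot: [[0.87, -0.269, 0.413], [-0.244, -0.963, -0.114], [0.429, -0.002, -0.903]]
ft_force: [0.6, -0.5, -3.8]
grip_width: 0.0128
```

```bash
python3 st.py; python3 - <<'E'
from h import *
T=cv2.imread('pics/top.png')
# tray refine: rim outer corners by hand at rim height, overlay-free edge check
def grad(u0,u1,n):
    L=np.linspace(0,1,61);q=np.array(u0)+L[:,None]*(np.array(u1)-u0)
    v=cv2.remap(T.astype(np.float32),q[:,:1].astype(np.float32),q[:,1:].astype(np.float32),1)[:,0].mean(1);g=abs(np.gradient(v));return [(q[j].round(1).tolist(),g[j].round(1)) for j in np.argsort(-g)[:5]]
for a,b in(((375,235),(395,235)),((420,235),(440,235)),((408,198),(408,216)),((408,254),(408,272))): print(grad(a,b,0))
c=np.array([.485,-.3225]);R=Ro.from_euler('z',0,degrees=True).as_matrix()
for n in('top','side'): print(n,proj(n,[[c[0]+sx*.08,c[1]+sy*.065,.018] for sx,sy in((1,1),(1,-1),(-1,-1),(-1,1))]).round(1).tolist())
out=[]
for n,o,w in(('top',(370,190),80),('side',(335,120),100)):
    im=cv2.imread(f'pics/{n}.png');im=cv2.resize(im[o[1]:o[1]+w,o[0]:o[0]+w],(400,400),interpolation=cv2.INTER_CUBIC)
    wire(im,n,box(-80,80,-65,65,5,18),R,np.r_[c,0],(0,0,255),400/w,np.array(o));out.append(im)
cv2.imwrite('pics/tray.png',np.hstack(out))
E
```

```text
t 13.55 tip in slot mm [-67.87   2.4   33.25] F bay [-1.  -0.3 -3.7] M [0.01 0.58 0.06] grip 0.012801589039944297
[([386.3, 235.0], np.float32(21.3)), ([386.7, 235.0], np.float32(21.3)), ([386.0, 235.0], np.float32(19.8)), ([385.3, 235.0], np.float32(16.4)), ([385.7, 235.0], np.float32(16.4))]
[([430.3, 235.0], np.float32(24.2)), ([430.7, 235.0], np.float32(24.2)), ([426.7, 235.0], np.float32(19.4)), ([426.3, 235.0], np.float32(19.4)), ([427.0, 235.0], np.float32(17.6))]
[([408.0, 207.6], np.float32(16.8)), ([408.0, 207.3], np.float32(16.8)), ([408.0, 207.0], np.float32(11.1)), ([408.0, 209.7], np.float32(10.1)), ([408.0, 209.4], np.float32(10.1))]
[([408.0, 260.6], np.float32(14.2)), ([408.0, 260.3], np.float32(14.2)), ([408.0, 260.9], np.float32(12.9)), ([408.0, 261.2], np.float32(10.9)), ([408.0, 261.5], np.float32(10.8))]
top [[388.3, 209.4], [429.0, 209.9], [429.8, 260.4], [388.6, 259.9]]
side [[350.6, 156.4], [373.5, 132.0], [423.0, 154.5], [401.6, 181.0]]
```

View pics/tray.png

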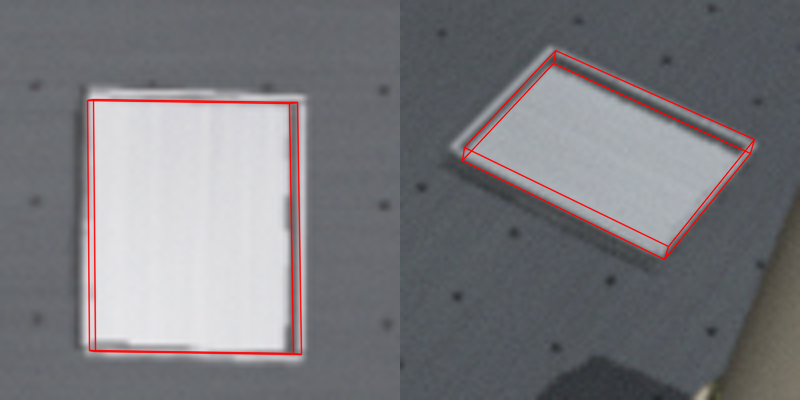

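The tray overlay (12 viewed, the last allowed) fits in the top view; the side view suggests about 3 mm further in +x. I take the centre as (0.487, −0.322), yaw 0.

```bash
python3 - <<'E'
from h import *
R=np.diag([1.,-1,-1]);rows(R,np.array([.487,-.322,.34]))
rows(R,np.array([.487,-.322,.34]),12)
E
```

```text
rows 10 cm [0.855 3.733 0.896] w [ 0.0059 -0.0441 -0.0269]
rows 12 cm [0.708 3.113 0.742] w [ 0.0049 -0.0367 -0.0224]
```

Request:
step_arm:
  increments:
    - {"x": 0.708,"y": 3.113,"z": 0.742,"wx": 0.0049,"wy": -0.0367,"wz": -0.0224,"gripper": 0.5}
    - {"x": 0.708,"y": 3.113,"z": 0.742,"wx": 0.0049,"wy": -0.0367,"wz": -0.0224,"gripper": 0.5}
    - {"x": 0.708,"y": 3.113,"z": 0.742,"wx": 0.0049,"wy": -0.0367,"wz": -0.0224,"gripper": 0.5}
    - {"x": 0.708,"y": 3.113,"z": 0.742,"wx": 0.0049,"wy": -0.0367,"wz": -0.0224,"gripper": 0.5}
    - {"x": 0.708,"y": 3.113,"z": 0.742,"wx": 0.0049,"wy": -0.0367,"wz": -0.0224,"gripper": 0.5}
    - {"x": 0.708,"y": 3.113,"z": 0.742,"wx": 0.0049,"wy": -0.0367,"wz": -0.0224,"gripper": 0.5}
    - {"x": 0.708,"y": 3.113,"z": 0.742,"wx": 0.0049,"wy": -0.0367,"wz": -0.0224,"gripper": 0.5}
    - {"x": 0.708,"y": 3.113,"z": 0.742,"wx": 0.0049,"wy": -0.0367,"wz": -0.0224,"gripper": 0.5}
    - {"x": 0.708,"y": 3.113,"z": 0.742,"wx": 0.0049,"wy": -0.0367,"wz": -0.0224,"gripper": 0.5}
    - {"x": 0.708,"y": 3.113,"z": 0.742,"wx": 0.0049,"wy": -0.0367,"wz": -0.0224,"gripper": 0.5}
    - {"x": 0.708,"y": 3.113,"z": 0.742,"wx": 0.0049,"wy": -0.0367,"wz": -0.0224,"gripper": 0.5}
    - {"x": 0.708,"y": 3.113,"z": 0.742,"wx": 0.0049,"wy": -0.0367,"wz": -0.0224,"gripper": 0.5}
    - {"x": 0,"y": 0,"z": 0,"wx": 0,"wy": 0,"wz": 0,"gripper": 0.5}
    - {"x": 0,"y": 0,"z": 0,"wx": 0,"wy": 0,"wz": 0,"gripper": 0.5}

```text
time_s: 14.95
position: [0.4874, -0.3229, 0.3359]
tool_rot: [[1.0, -0.002, -0.005], [-0.002, -1.0, 0.002], [-0.005, -0.001, -1.0]]
ft_force: [-0.0, 0.3, -4.3]
grip_width: 0.0129
```

```bash
python3 - <<'E'
from h import *
R=np.diag([1.,-1,-1]);rows(R,np.array([.487,-.322,.24]),3);o=env.observe();print(o['position'],np.round(o['tool_rot'],4),o['ft_force'])
# cassette tilt check: fin top corners in wrist view
im=snap('wrist','w5')['color'];g=im.max(2)
p=np.array(o['position']);R0=np.array(o['tool_rot'])
print(proj('wrist',[p+R0@[x/1e3,y/1e3,.182] for x in(-55,55) for y in(-42,42)]).round(1).tolist())
m=(im.min(2)>150).astype(np.uint8);c=max(cv2.findContours(m,0,2)[0],key=cv2.contourArea);print(cv2.approxPolyDP(c,5,True)[:,0].tolist())
E
```

```text
rows 3 cm [-1.000e-03 -2.600e-02  3.197e+00] w [-0.0005  0.0018 -0.0005]
[ 0.48737651 -0.32287953  0.3358952 ] [[ 1.     -0.0016 -0.0054]
 [-0.0016 -1.      0.0015]
 [-0.0054 -0.0015 -1.    ]] [-0.00959263  0.30513089 -4.30433169]
[[152.3, 176.2], [168.4, 348.8], [413.4, 176.4], [396.7, 348.9]]
[[559, 31], [552, 53], [546, 21], [529, 94], [535, 22], [522, 60], [520, 0], [504, 50], [502, 26], [490, 43], [493, 2], [478, 40], [479, 3], [469, 54], [468, 38], [463, 53], [467, 0], [455, 16], [454, 0], [447, 0], [437, 43], [439, 0], [433, 12], [426, 0], [421, 33], [421, 0], [412, 19], [411, 0], [403, 0], [400, 15], [400, 0], [378, 0], [402, 42], [435, 69], [456, 119], [405, 161], [402, 175], [160, 175], [165, 167], [158, 158], [155, 173], [151, 137], [163, 278], [155, 249], [72, 200], [60, 215], [47, 215], [60, 271], [54, 273], [44, 253], [56, 320], [68, 324], [57, 327], [61, 349], [163, 298], [183, 301], [191, 312], [211, 307], [177, 278], [180, 242], [196, 229], [217, 226], [259, 252], [268, 214], [298, 217], [303, 251], [335, 227], [360, 229], [376, 241], [382, 275], [352, 306], [373, 311], [377, 302], [399, 298], [436, 315], [449, 218], [448, 260], [456, 239], [449, 299], [443, 297], [446, 283], [439, 316], [449, 323], [457, 318], [459, 328], [504, 351], [528, 252], [509, 354], [519, 359], [526, 330], [523, 361], [536, 366], [547, 327], [540, 370], [559, 296], [559, 278], [549, 305], [559, 222], [536, 211], [529, 167], [534, 153], [559, 137]]
```

The plate's far edge lies at row 175, where 176 was predicted for a level plate, so the cassette hangs flat. Lowering it.

Request:
step_arm:
  increments:
    - {"x": 0,"y": -0.03,"z": 3.2,"wx": -0.0005,"wy": 0.0018,"wz": 0,"gripper": 0.5}
    - {"x": 0,"y": -0.03,"z": 3.2,"wx": -0.0005,"wy": 0.0018,"wz": 0,"gripper": 0.5}
    - {"x": 0,"y": -0.03,"z": 3.2,"wx": -0.0005,"wy": 0.0018,"wz": 0,"gripper": 0.5}
    - {"x": 0,"y": 0,"z": 1,"wx": 0,"wy": 0,"wz": 0,"gripper": 0.5}
    - {"x": 0,"y": 0,"z": 0.5,"wx": 0,"wy": 0,"wz": 0,"gripper": 0.5}
    - {"x": 0,"y": 0,"z": 0.5,"wx": 0,"wy": 0,"wz": 0,"gripper": 0.5}
    - {"x": 0,"y": 0,"z": 0,"wx": 0,"wy": 0,"wz": 0,"gripper": 0.5}

```text
time_s: 15.7
position: [0.4873, -0.3215, 0.222]
tool_rot: [[1.0, -0.0, 0.002], [-0.0, -1.0, -0.002], [0.002, 0.002, -1.0]]
ft_force: [-0.9, 0.4, -3.6]
grip_width: 0.0132
```

Request:
step_arm:
  increments:
    - {"x": 0,"y": 0,"z": 0.15,"wx": 0,"wy": 0,"wz": 0,"gripper": 0.5}
    - {"x": 0,"y": 0,"z": 0.15,"wx": 0,"wy": 0,"wz": 0,"gripper": 0.5}

```text
time_s: 15.9
position: [0.4872, -0.3216, 0.219]
tool_rot: [[1.0, -0.0, 0.002], [-0.0, -1.0, -0.002], [0.002, 0.002, -1.0]]
ft_force: [-0.1, 1.0, -4.9]
grip_width: 0.0131
```

Request:
step_arm:
  increments:
    - {"x": 0,"y": 0,"z": 0.15,"wx": 0,"wy": 0,"wz": 0,"gripper": 0.5}
    - {"x": 0,"y": 0,"z": 0.15,"wx": 0,"wy": 0,"wz": 0,"gripper": 0.5}

```text
time_s: 16.1
position: [0.4871, -0.3216, 0.2153]
tool_rot: [[1.0, -0.0, 0.001], [-0.0, -1.0, -0.002], [0.001, 0.002, -1.0]]
ft_force: [-0.4, -0.0, -4.6]
grip_width: 0.0132
```

Request:
step_arm:
  increments:
    - {"x": 0,"y": 0,"z": 0.15,"wx": 0,"wy": 0,"wz": 0,"gripper": 0.5}
    - {"x": 0,"y": 0,"z": 0.1,"wx": 0,"wy": 0,"wz": 0,"gripper": 0.5}

```text
time_s: 16.3
position: [0.4871, -0.3215, 0.2145]
tool_rot: [[1.0, -0.0, 0.001], [-0.0, -1.0, -0.002], [0.001, 0.002, -1.0]]
ft_force: [-6.8, 4.0, 20.2]
grip_width: 0.0131
```

Request:
step_arm:
  increments:
    - {"x": 0,"y": 0,"z": 0.1,"wx": 0,"wy": 0,"wz": 0,"gripper": 0.5}
    - {"x": 0,"y": 0,"z": 0.1,"wx": 0,"wy": 0,"wz": 0,"gripper": 0.5}

```text
time_s: 16.5
position: [0.487, -0.3214, 0.2145]
tool_rot: [[1.0, -0.0, 0.002], [-0.0, -1.0, -0.003], [0.002, 0.003, -1.0]]
ft_force: [-11.9, 8.8, 37.5]
grip_width: 0.0129
```

It is down on the floor (load-bearing at z 0.2145). I'll ease off the push, hold briefly, then release.

Request:
step_arm:
  increments:
    - {"x": 0,"y": 0,"z": -0.2,"wx": 0,"wy": 0,"wz": 0,"gripper": 0.5}
    - {"x": 0,"y": 0,"z": 0,"wx": 0,"wy": 0,"wz": 0,"gripper": 0.5}
    - {"x": 0,"y": 0,"z": 0,"wx": 0,"wy": 0,"wz": 0,"gripper": 0.5}

```text
time_s: 16.8
position: [0.4871, -0.3215, 0.2145]
tool_rot: [[1.0, -0.0, 0.002], [-0.0, -1.0, -0.002], [0.002, 0.002, -1.0]]
ft_force: [-5.2, 3.2, 14.4]
grip_width: 0.013
```

Request:
step_arm:
  increments:
    - {"x": 0,"y": 0,"z": 0,"wx": 0,"wy": 0,"wz": 0,"gripper": 5}
    - {"x": 0,"y": 0,"z": 0,"wx": 0,"wy": 0,"wz": 0,"gripper": 5}
    - {"x": 0,"y": 0,"z": 0,"wx": 0,"wy": 0,"wz": 0,"gripper": 5}
    - {"x": 0,"y": 0,"z": 0,"wx": 0,"wy": 0,"wz": 0,"gripper": 5}
    - {"x": 0,"y": 0,"z": 0,"wx": 0,"wy": 0,"wz": 0,"gripper": 5}
    - {"x": 0,"y": 0,"z": 0,"wx": 0,"wy": 0,"wz": 0,"gripper": 5}

```text
time_s: 17.4
position: [0.4872, -0.3216, 0.2126]
tool_rot: [[1.0, -0.0, 0.001], [-0.0, -1.0, -0.001], [0.001, 0.001, -1.0]]
ft_force: [0.3, -0.0, -0.7]
grip_width: 0.05
```

Request:
step_arm:
  increments:
    - {"x": 0,"y": 0,"z": -1,"wx": 0,"wy": 0,"wz": 0,"gripper": 5}
    - {"x": 0,"y": 0,"z": -2,"wx": 0,"wy": 0,"wz": 0,"gripper": 5}
    - {"x": 0,"y": 0,"z": -3,"wx": 0,"wy": 0,"wz": 0,"gripper": 5}
    - {"x": 0,"y": 0,"z": -4,"wx": 0,"wy": 0,"wz": 0,"gripper": 5}
    - {"x": 0,"y": 0,"z": -4,"wx": 0,"wy": 0,"wz": 0,"gripper": 5}
    - {"x": 0,"y": 0,"z": 0,"wx": 0,"wy": 0,"wz": 0,"gripper": 5}
    - {"x": 0,"y": 0,"z": 0,"wx": 0,"wy": 0,"wz": 0,"gripper": 5}

```text
time_s: 18.1
position: [0.4868, -0.3211, 0.3539]
tool_rot: [[1.0, -0.0, 0.002], [-0.0, -1.0, -0.003], [0.002, 0.003, -1.0]]
ft_force: [0.1, 0.3, -0.5]
grip_width: 0.0503
```

```bash
python3 - <<'E'
from h import *
im=snap('wrist','w6')['color'];o=env.observe();print(o['ft_force'],o['time_s'],o['position'])
# plate top corners: predicted at tray pose vs. edges
c=np.array([.487,-.3215])
P=np.array([[c[0]+sx*.055,c[1]+sy*.042,.029] for sx,sy in((1,1),(1,-1),(-1,-1),(-1,1))]);print('plate pred',proj('wrist',P).round(1).tolist())
F=np.array([[c[0]+sx*.007,c[1]+sy*.025,.074] for sx,sy in((1,1),(1,-1),(-1,-1),(-1,1))]);print('fin pred',proj('wrist',F).round(1).tolist())
d=(im.max(2)<60).astype(np.uint8)
for k in cv2.findContours(d,0,2)[0]:
    if cv2.contourArea(k)>150: print(cv2.boundingRect(k))
# prop/mount unchanged? compare catch+prop in the top view with wireframe
T=snap('top','t6')['color'];S=snap('side','s6')['color'];b=np.load('bay.npy');Rb=bayR(b[3])
for n in('top','side'):
    q=proj(n,(np.array([[.069+a,y,.094] for a in(0,.022) for y in(-.015,.015)]))@Rb.T+b[:3]);print(n,'prop top pred',q.round(1).tolist())
    im=T if n=='top' else S
    u=q.mean(0).astype(int);g=im[u[1]-12:u[1]+13,u[0]-12:u[0]+13].min(2);m=cv2.findContours((g>g.max()-25).astype(np.uint8),0,2)[0];k=max(m,key=cv2.contourArea);r=cv2.boundingRect(k);print('bright blob',r[0]+u[0]-12,r[1]+u[1]-12,r[2],r[3])
a=cv2.imread('pics/top.png')
for nm,(x0,y0,x1,y1) in dict(bottle=(200,145,232,178),eye=(392,142,424,174),phone=(272,240,330,278)).items(): print(nm,np.abs(a[y0:y1,x0:x1].astype(int)-T[y0:y1,x0:x1]).mean().round(1))
E
```

```text
[ 0.4147944  -0.96236911 -0.23486353] 18.15 [ 0.48682238 -0.32111503  0.35262397]
plate pred [[350.0, 145.4], [345.1, 243.9], [217.6, 244.0], [212.8, 145.4]]
fin pred [[291.6, 176.0], [291.1, 243.8], [272.0, 243.8], [271.5, 176.0]]
(0, 257, 560, 163)
(274, 170, 17, 53)
(527, 157, 33, 51)
top prop top pred [[312.4, 191.7], [301.6, 188.6], [314.8, 184.2], [304.0, 181.0]]
bright blob 303 182 12 9
side prop top pred [[289.7, 151.3], [279.3, 156.8], [284.3, 143.6], [273.9, 149.0]]
bright blob 275 145 14 12
bottle 3.3
eye 3.6
phone 21.7
```

Two numbers need explaining: the fin's dark blob is shorter than predicted, and the phone patch changed, which may be arm shadow. I'll check both numerically, since the picture allowance is used up.

```bash
python3 - <<'E'
from h import *
im=cv2.imread('pics/w6.png');g=im.max(2).astype(int)
print('fin col 282',g[160:250:4,282].tolist()); print('fin col 276',g[160:250:4,276].tolist())
print('plate col 235',g[125:258:4,235].tolist());print('plate col 330',g[125:258:4,330].tolist())
print('plate row 160',g[160,190:375:5].tolist());print('row 235',g[235,190:375:5].tolist())
a=cv2.imread('pics/top.png');b=cv2.imread('pics/t6.png')
print('phone row 260 before',a[260,268:335:3].max(1).tolist());print('after ',b[260,268:335:3].max(1).tolist())
print('col 300 before',a[238:282:2,300].max(1).tolist());print('after ',b[238:282:2,300].max(1).tolist())
def edges(x): return cv2.Canny(x[235:285,265:335],30,80)
ea,eb=edges(a),edges(b)
best=max(((np.roll(np.roll(eb,dy,0),dx,1)&ea).sum(),dx,dy) for dx in range(-8,9) for dy in range(-8,9));print('phone shift px',best,(ea&eb).sum())
E
```

```text
fin col 282 [201, 198, 141, 28, 28, 37, 40, 40, 37, 46, 45, 44, 44, 43, 62, 78, 78, 77, 75, 75, 74, 197, 235]
fin col 276 [201, 198, 143, 28, 28, 38, 35, 34, 33, 33, 44, 43, 46, 75, 83, 82, 81, 79, 79, 77, 78, 175, 235]
plate col 235 [238, 239, 241, 241, 212, 143, 246, 246, 246, 246, 246, 246, 246, 175, 171, 213, 214, 214, 217, 214, 214, 215, 196, 205, 246, 246, 246, 246, 246, 246, 239, 237, 215, 98]
plate col 330 [178, 176, 180, 179, 145, 135, 196, 200, 195, 201, 217, 233, 233, 231, 146, 152, 207, 206, 209, 206, 208, 153, 161, 228, 242, 246, 246, 246, 246, 246, 236, 229, 228, 129]
plate row 160 [164, 234, 234, 234, 234, 245, 246, 246, 246, 246, 246, 229, 202, 201, 199, 200, 201, 200, 201, 200, 200, 200, 201, 200, 200, 201, 200, 200, 200, 233, 233, 233, 171, 170, 170, 170, 162]
row 235 [143, 226, 239, 239, 239, 239, 246, 246, 246, 246, 246, 246, 246, 246, 246, 246, 246, 78, 76, 73, 117, 246, 246, 246, 246, 246, 246, 246, 246, 246, 246, 241, 236, 236, 235, 217, 207]
phone row 260 before [110, 113, 110, 109, 173, 173, 173, 167, 173, 173, 174, 174, 172, 173, 167, 172, 171, 172, 156, 89, 85, 80, 79]
after  [81, 77, 78, 86, 151, 153, 154, 152, 152, 153, 151, 152, 154, 153, 153, 152, 150, 150, 133, 65, 75, 76, 75]
col 300 before [112, 110, 112, 108, 108, 92, 171, 174, 169, 173, 174, 172, 173, 174, 173, 173, 123, 105, 111, 111, 108, 110]
after  [74, 75, 77, 76, 75, 69, 149, 153, 153, 153, 154, 152, 154, 152, 153, 152, 99, 73, 78, 77, 77, 73]
phone shift px (np.uint64(42585), 0, 0) 42585
```

Everything agrees. The fin runs down to row 243 as predicted, with its lower part just lit. The plate is level and centred, and the phone has not shifted (only its shading changed). Handing in.

```bash
python3 -c "
from rig import env
print(env.close_job())"
```

```text
the job is handed in; nothing more can be done
None
```

The job is handed in at about 18 s of the 58 s allowed. The hand-in gives no verdict, so what follows is from my own checks.

**What I did:**
- **Prop:** I chose the white prop standing in the stand. It is shorter than the 162 mm lying white bar, and the third candidate is purple. I pushed it down the slot, sloping face up the slope. The axial force rose from 4 N to 18 N when it landed, about 70 mm below the slot edge. I held it briefly and let go.
- **Cassette:** I lifted it out by its fin and set it down flat in the tray. It was still held when it touched the floor. Contact came about 3 mm higher than I had calculated, and the push reached about 38 N before I eased off and let go.

**Last checks:**
- **Cassette pose:** fin and plate edges lie where a level cassette centred in the tray would put them, to a few pixels.
- **Prop:** still standing at its predicted place in both the top and side views. I did not measure the catch opening directly.
- **Bystanders:** the phone has zero pixel shift; its patch differed only in shading. The bottle and eyepiece patches are practically unchanged.
- **Arm:** it was clear of everything, with the gripper open and the force near zero.

**What disagreed:** my first fit of the deck pose from the side and top views was about 4 mm off the wrist-camera fit. I used the wrist fit, and it proved right. The first two moves were refused because rows need all their keys, and nothing moved.

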